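# Unscrew the yellow cap of a bolted-down hardware pot

## Robot

A 7-joint arm with a two-finger parallel gripper is mounted at the origin on the work surface. World frame = base frame: x ahead of the robot, y to its left, z up, the work surface at z = 0. Lengths are in m, angles in rad, forces in N, time in s.
With the tool pointing down it reaches from about 0.4 to 0.85 m from the base axis. Payload 10.4 kg.
Tool frame: the origin (TCP) lies between the finger pads; the fingertips stand 22 mm ahead of it and the grasp point (between the pads) lies 3 mm ahead of it (ctrl.tcp_to_tips is the distance from the TCP to the fingertips, in m); z points along the fingers, y is the line along which they close (so a half turn about z gives the same grasp; the last joint's range is limited). The gripper opens to 85 mm and grips with 20 to 120 N. Pads are 22 mm wide; open, the fingers measure 114 mm over their backs; the gripper's body (76 mm by 85 mm) begins 54 mm behind the grasp point. The pads swing forward as they close: fully open they stand 13 mm farther back than shut.
Start: joints at [1.201, 0.332, -0.065, 1.46, 0.022, 1.35, -0.088], TCP at [0.212, -0.588, 0.227] pointing down, gripper open.
Joint ranges: [-2.6, 2.6], [-0.5, 2.12], [-1.47, 1.34], [0.16, 2.42], [-1.27, 4.41], [0.06, 2.06], [-2.6, 2.6]. Speed limits (rad/s): [2.22, 2.22, 2.79, 2.79, 3.14, 3.14, 3.14].

## Interface

Orientations are given as a unit quaternion [w, x, y, z].
In Python, from station import ctrl gives the robot as it stands.
- The arm moves only by the tool step_arm, never from a script. Its argument "series" is a list of rows, each an object with "delta_pos": the shift along the world's x, y, z in mm, a list of three; "angular": the turn, a rotation vector about the world's x, y, z in degrees, a list of three. A call has exactly 8 rows; each row is the pose to reach, as a shift and turn from the pose commanded when the call began; what a row does not reach only later rows make up. A row lasts 1/12 s, in which the tool goes at most 41.7 mm and 7.16 degrees, less where a joint would pass 70% of its speed; a pose out of reach is approached as far as the arm can. A call with a gripper value outside its range is refused whole. "hand" is the closure in counts, from 0 (fully open) to 255 (shut), set as the call begins (left out, the last holds). The fingers move at their own pace and stop on an object; "squeeze" is the grip in N (left out, the last holds). Time passes only in rows, so rows that repeat a pose let the fingers close, or fill a call up. It gives the time, the measured TCP pose, the force, the opening and the grip force at its end, in the units of the state.
- ctrl.observe(): the state, without advancing time (a new reading comes with each control period).
- ctrl.read_camera(name): name is "side" or "top" or "wrist"; returns a dict with "frame" (384x512x3 uint8, red, green, blue), "camera_matrix" (3x3 intrinsics, pixels), "k1" (the pictures are not rectified: a ray, as slopes to the right and down, at radius r is drawn at 1 + k1 r^2 times it, then the intrinsics apply), "world_to_cam" (4x4, takes a point from world to camera coordinates); the wrist camera has in their place "mount" (4x4, takes a point from camera to tool coordinates, whose origin is the TCP and whose axes are the flange's). Camera axes: x right, y up, looking along -z (the intrinsics and any distortion apply to the point x, -y, -z); pixel columns grow to the right and rows downward; lengths in m; the calibration is good to about 2 mm. A picture is of the moment at which its call begins: read the wrist's pose just before it. There is no depth.
- ctrl.hand_in(): hands the job in; it is judged then, once.
The state is a dict: "time_s": time; "qpos": joint angles; "qvel": joint speeds; "joint_efforts": joint torques, N m; "position": TCP position; "tool_rot": TCP orientation; "contact_force": force on the tool from outside, world axes, zero at the start; "torque": the same for the moment, N m; "width": finger opening in m; "grasp_force": force on a finger pad.
Only numpy, scipy, OpenCV 4.12 (cv2) and the standard library are available. Lean on these libraries where they do the work, as an engineer would, in place of code of your own. Each camera call takes 0.05 s, during which the arm holds its last target. There are 200 camera calls.

## Task

Open the green pot that has the yellow cap, not the one with the blue cap: take the black spinner knob on that cap and crank it round counter-clockwise for a bit more than two full turns until the thread lets go, lift the cap straight up clear of the neck, and set it down gently, right side up, wholly on the grey rubber mat. Let go of it there.

Things in the scene. Friction and masses are not known exactly. Their poses are not given: they have to be found in the camera images.
- pot: Green steel pot to open, fixed to the bench, 104 mm across; upright steel neck 68 mm across (76 over its thread), rim 130 mm above the bench. Origin: centre of its underside, at bench height; z up along the thread's axis. With the cap home, the cap's x axis lies along the pot's x axis. A similar, unlisted pot with a blue cap stands nearby.
- cap: Loose yellow screw cap, 91 mm across, 50 high, 130 g with knob. Origin: centre of its skirt's lower edge, z up; 86 mm above the bench when home (flat top at 136). Counter-clockwise from above raises it 10 mm a turn; after 2.0 turns the thread lets go, half a turn more does no harm. Clear of the neck when 46 mm above its seat. Turns easily (a few N at the knob).
- knob_grip (a point): Grip point on the axis of the yellow cap's black upright spinner knob: 18 mm across, 36 tall, 26 mm off the cap's axis towards the cap's +x, in a soft-sprung radial slot (+-6 mm, so the circle need not be exact). It spins freely, so a hand cranks it without twisting. 76 mm above the cap's origin (162 above the bench when home), 26 above the cap's top, 16 below the knob's end.
- mat: Grey rubber mat, 190 x 190 mm and 3 mm thick, fixed flat on the bench. Origin: centre of its underside; x and y along its edges, z up.
There are look-alikes about, which are no part of the job. There is more than one size of the cap; the one meant has the size given above.

How it is judged:
By the outcome, as a careful person would: the job done as asked, in the order asked, and still so for the second after the job is handed in, with the robot touching nothing.
It also fails if it takes over 59 s, if anything falls off the work surface, if the arm or the gripper's body presses on something with over 40 N, if the wrist force passes 120 N, or if a joint passes its speed limit or range.

## Working session

There is one attempt and no reset: what is moved stays moved. The work goes in short steps, Python scripts to look and compute and a tool call to move; the robot and the scene stay as the last step left them, time stands still between calls to the robot, and variables do not carry over. Pictures are saved under pics/ and viewed, at most 10 in all, crops included, and the job is handed in when it is done.

Besides the shell and the picture viewer there is one more tool, called after "Emit:" by a JSON object that holds its "fn" and its "kwargs", one argument or row to a line. step_arm: Moves the arm, as the interface text tells. Its arguments: {"type":"object","properties":{"series":{"type":"array","items":{"type":"object","properties":{"delta_pos":{"type":"array","items":{"type":"number"}},"angular":{"type":"array","items":{"type":"number"}}}}},"hand":{"type":"number"},"squeeze":{"type":"number"}},"required":["series"]}

```bash
mkdir -p pics; cat > h.py <<'E'
from station import ctrl
import numpy as np, cv2
from scipy.spatial.transform import Rotation as R
def get(name):
    s=ctrl.observe(); c=ctrl.read_camera(name); c['s']=s
    if 'world_to_cam' in c: c['c2w']=np.linalg.inv(np.array(c['world_to_cam']))
    else:
        q=s['tool_rot']; T=np.eye(4); T[:3,:3]=R.from_quat([q[1],q[2],q[3],q[0]]).as_matrix(); T[:3,3]=s['position']
        c['c2w']=T@np.array(c['mount'])
    return c
def ray(c,u,v):
    K=np.array(c['camera_matrix']); k=c['k1']
    d=np.array([(u-K[0,2])/K[0,0],(v-K[1,2])/K[1,1]]); x=d.copy()
    for _ in range(30): x=d/(1+k*(x@x))
    return c['c2w'][:3,3],c['c2w'][:3,:3]@np.array([x[0],-x[1],-1])
def onz(c,u,v,z):
    o,d=ray(c,u,v); return o+d*(z-o[2])/d[2]
def proj(c,p):
    q=np.linalg.inv(c['c2w'])@np.append(p,1); x=np.array([q[0],-q[1]])/-q[2]; x=x*(1+c['k1']*(x@x)); K=np.array(c['camera_matrix'])
    return K[:2,:2]@x+K[:2,2]
def save(c,n): cv2.imwrite(f'pics/{n}.png',cv2.cvtColor(np.asarray(c['frame']),cv2.COLOR_RGB2BGR))
E
python3 - <<'E'
from h import *
for n in ['top','side']:
    c=get(n); save(c,n+'0'); print(n,c['c2w'][:3,3],c['camera_matrix'],c['k1'])
print(c['s'])
E
```

```text
top [ 0.38540735 -0.04392307  1.23400596] [[423.13592668   0.         257.22810208]
 [  0.         423.13592668 190.06437231]
 [  0.           0.           1.        ]] -0.14305518148232096
side [0.09836569 0.48056142 0.84897357] [[406.93349698   0.         256.55129283]
 [  0.         406.93349698 191.51095749]
 [  0.           0.           1.        ]] -0.036614576446094074
{'time_s': 0.05, 'qpos': array([ 1.20138964,  0.33288808, -0.06470597,  1.46089855,  0.02158493,
        1.34989607, -0.08852589]), 'qvel': array([-0.00070792,  0.00155815,  0.0004843 , -0.00215594, -0.00167749,
        0.00045125, -0.0014969 ]), 'joint_efforts': array([ 2.79730913e-03, -6.27365899e+01,  5.02535258e-02, -3.92850423e+01,
        1.65321707e-02,  7.12311070e-03,  7.74550949e-05]), 'position': array([ 0.21231573, -0.58744641,  0.22572624]), 'tool_rot': array([-6.82816509e-04,  9.85003334e-01,  1.72533896e-01, -1.43038526e-04]), 'contact_force': array([-0.28085908,  0.41052132,  0.66100466]), 'torque': array([ 0.00275329, -0.00370982, -0.00361588]), 'grasp_force': 0.0, 'width': 0.08530481154076826}
```

View pics/top0.png

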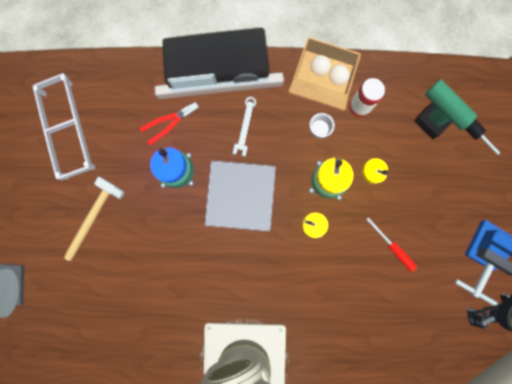

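View pics/side0.png

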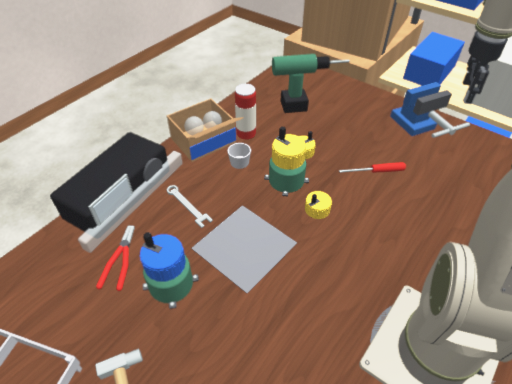

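The top view shows the large yellow cap on its pot at about (335,176), with its knob near (338,165). Two small look-alike caps are at (376,171) and (315,225), the mat is at (241,196), and the blue pot is at (169,166).

```bash
cat > m.py <<'E'
from h import *
c=get('top'); f=np.asarray(c['frame']); hsv=cv2.cvtColor(f,cv2.COLOR_RGB2HSV)
m=cv2.inRange(hsv,(24,150,120),(36,255,255))
cs,_=cv2.findContours(m,cv2.RETR_EXTERNAL,cv2.CHAIN_APPROX_NONE)
for k in cs:
    if cv2.contourArea(k)<100: continue
    h=cv2.convexHull(k)[:,0]; 
    for z in (0.136,):
        P=np.array([onz(c,u,v,z)[:2] for u,v in h],np.float32)
        print('yellow',h.mean(0),cv2.minEnclosingCircle(P), P.min(0),P.max(0))
# knob dark pixels near the cap
sub=cv2.inRange(hsv,(0,0,0),(180,255,75)); box=np.zeros_like(sub); box[150:190,320:352]=1
ys,xs=np.nonzero(sub*box); print('dark',len(xs),xs.min(),xs.max(),ys.min(),ys.max(),xs.mean(),ys.mean())
for z in (.14,.162,.178): print(z,onz(c,xs.mean(),ys.min()+3,z),onz(c,xs.mean(),ys.max()-2,z))
g=cv2.inRange(hsv,(100,8,130),(130,70,200)); g[:150]=0;g[240:]=0;g[:,:195]=0;g[:,285:]=0
k=max(cv2.findContours(g,cv2.RETR_EXTERNAL,cv2.CHAIN_APPROX_NONE)[0],key=cv2.contourArea)
P=np.array([onz(c,u,v,.003)[:2] for u,v in k[:,0]],np.float32); print('mat',cv2.minAreaRect(P))
s=get('side'); 
fs=np.asarray(s['frame']); hs=cv2.cvtColor(fs,cv2.COLOR_RGB2HSV)
d=cv2.inRange(hs,(0,0,0),(180,255,75)); b=np.zeros_like(d); b[122:150,272:300]=1
ys,xs=np.nonzero(d*b); print('side knob',xs.min(),xs.max(),ys.min(),ys.max(),xs.mean(),ys.mean(), 'top pt z.178',onz(s,xs.mean(),ys.min()+2,.178),'z.162',onz(s,xs.mean(),ys.mean(),.162))
out=np.hstack([cv2.resize(f[140:215,295:400],None,fx=4,fy=4,interpolation=2),cv2.resize(fs[110:185,250:330],None,fx=4,fy=4,interpolation=2)])
cv2.imwrite('pics/crop1.png',out[:,:,::-1])
E
python3 m.py
```

```text
yellow [315.     224.9375] ((0.4008254110813141, -0.18326175212860107), 0.03372720256447792) [ 0.369527   -0.21433228] [ 0.43197042 -0.15164329]
yellow [373.43478261 170.        ] ((0.5472335815429688, -0.34135833382606506), 0.03503147512674332) [ 0.5132845  -0.37411773] [ 0.58018255 -0.30653587]
yellow [334.30434783 173.2173913 ] ((0.5311712026596069, -0.23489034175872803), 0.048504456877708435) [ 0.48725852 -0.28246555] [ 0.5774838 -0.1871945]
dark 8 337 338 162 166 337.5 164.0
0.14 [ 0.55839044 -0.24058796  0.14      ] [ 0.56104294 -0.24059174  0.14      ]
0.162 [ 0.55491182 -0.23663311  0.162     ] [ 0.55751098 -0.23663682  0.162     ]
0.178 [ 0.55238192 -0.23375686  0.178     ] [ 0.55494228 -0.23376051  0.178     ]
mat ((0.5605823397636414, 0.015234865248203278), (0.18573227524757385, 0.03728602081537247), 87.32793426513672)
side knob 279 285 127 140 281.6933333333333 133.04 top pt z.178 [ 0.55747926 -0.22903453  0.178     ] z.162 [ 0.55864469 -0.23199663  0.162     ]
```

View pics/crop1.png

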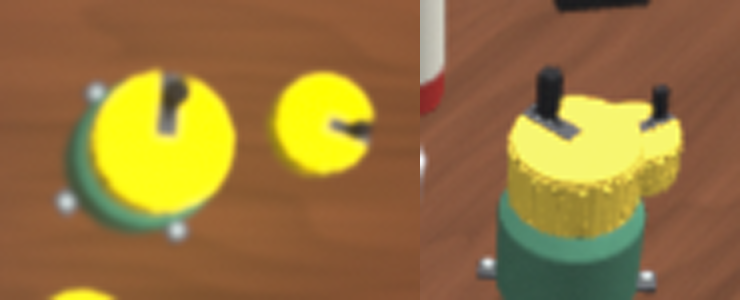

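Emit:
{"fn": "step_arm", "kwargs": {
  "series": [
    {"delta_pos": [0,20,40],"angular": [0,0,0]},
    {"delta_pos": [20,45,70],"angular": [0,0,-5]},
    {"delta_pos": [45,72,90],"angular": [0,0,-10]},
    {"delta_pos": [70,100,100],"angular": [0,0,-15]},
    {"delta_pos": [95,127,100],"angular": [0,0,-20]},
    {"delta_pos": [120,155,100],"angular": [0,0,-20]},
    {"delta_pos": [145,182,100],"angular": [0,0,-20]},
    {"delta_pos": [170,210,100],"angular": [0,0,-20]}
  ],
  "hand": 0,
  "squeeze": 40
}}

```text
time_s: 0.87
position: [0.3833, -0.3763, 0.3266]
tool_rot: [0.0, 1.0, -0.001, 0.0]
contact_force: [1.0, -1.3, 0.2]
width: 0.0855
grasp_force: 0.0
```

```bash
python3 - <<'E'
from h import *
s=get('wrist'); print(s['mount'],s['camera_matrix'][0],s['s']['position'],s['s']['tool_rot'])
c=get('top'); f=np.asarray(c['frame']); 
print(f[196,240],f[215,225],f[170,265],cv2.cvtColor(f,cv2.COLOR_RGB2HSV)[196,240])
l=f.astype(int); g=((l.max(2)-l.min(2)<45)&(l[:,:,2]>=l[:,:,0])&(l.max(2)>110)).astype(np.uint8); g[:158]=0;g[240:]=0;g[:,:198]=0;g[:,285:]=0
k=max(cv2.findContours(g,cv2.RETR_EXTERNAL,cv2.CHAIN_APPROX_NONE)[0],key=cv2.contourArea)
P=np.array([onz(c,u,v,.003)[:2] for u,v in k[:,0]],np.float32); print('mat',cv2.minAreaRect(P))
E
```

```text
[[-9.20431755e-04  9.49966486e-01  3.12350489e-01  7.90246124e-02]
 [ 9.99999575e-01  8.57281337e-04  3.39499468e-04 -4.87037206e-04]
 [ 5.47408717e-05  3.12350669e-01 -9.49966871e-01 -1.47683417e-01]
 [ 0.00000000e+00  0.00000000e+00  0.00000000e+00  1.00000000e+00]] [292.76658898   0.         261.75793603] [ 0.383296   -0.37628915  0.3266395 ] [ 2.18170714e-04  9.99999206e-01 -1.24088242e-03  3.62108585e-06]
[178 185 196] [178 185 196] [177 184 193] [108  23 196]
mat ((0.4853304624557495, 0.020041465759277344), (0.18789823353290558, 0.18670938909053802), 86.00078582763672)
```

Emit:
{"fn": "step_arm", "kwargs": {
  "series": [
    {"delta_pos": [20,25,0],"angular": [0,0,0]},
    {"delta_pos": [45,55,-5],"angular": [0,0,0]},
    {"delta_pos": [75,85,-10],"angular": [0,0,0]},
    {"delta_pos": [100,115,-15],"angular": [0,0,0]},
    {"delta_pos": [115,135,-20],"angular": [0,0,0]},
    {"delta_pos": [117,141,-20],"angular": [0,0,0]},
    {"delta_pos": [117,141,-20],"angular": [0,0,0]},
    {"delta_pos": [117,141,-20],"angular": [0,0,0]}
  ]
}}

```text
time_s: 1.63
position: [0.4989, -0.2379, 0.3066]
tool_rot: [0.0, 1.0, -0.001, -0.0]
contact_force: [0.8, 0.2, 0.1]
width: 0.0852
grasp_force: 0.0
```

```bash
python3 - <<'E'
from h import *
c=get('wrist'); save(c,'w1'); f=np.asarray(c['frame']); hsv=cv2.cvtColor(f,cv2.COLOR_RGB2HSV)
print(c['s']['position'],proj(c,[.531,-.235,.136]),proj(c,[.557,-.233,.178]))
m=cv2.inRange(hsv,(24,150,120),(36,255,255))
for k in cv2.findContours(m,cv2.RETR_EXTERNAL,cv2.CHAIN_APPROX_NONE)[0]:
    if cv2.contourArea(k)<800: continue
    h=cv2.convexHull(k)[:,0]; P=np.array([onz(c,u,v,.136)[:2] for u,v in h],np.float32)
    print('yellow',h.mean(0),cv2.minEnclosingCircle(P),P.min(0),P.max(0))
E
```

```text
[ 0.49887746 -0.23787842  0.3065629 ] [259.42684125 142.62817902] [256.76725656 121.21936697]
yellow [234.03333333 212.86666667] ((0.448711633682251, -0.20571251213550568), 0.030290139839053154) [ 0.41904643 -0.23054883] [ 0.4783859  -0.17875691]
yellow [259.97222222 140.27777778] ((0.5344744324684143, -0.23527511954307556), 0.04489950090646744) [ 0.49004552 -0.2790572 ] [ 0.5786358 -0.1909467]
yellow [350.88461538 108.26923077] ((0.5660959482192993, -0.3348385691642761), 0.028425488620996475) [ 0.54036707 -0.36279264] [ 0.59119385 -0.30646917]
```

View pics/w1.png

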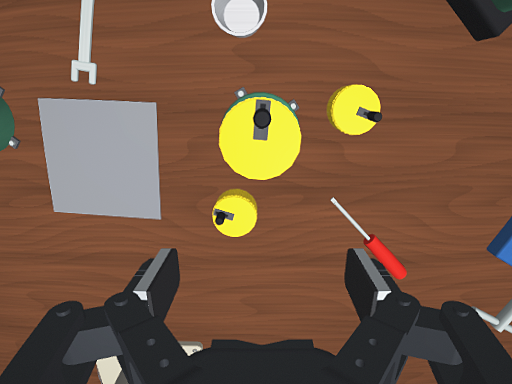

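The wrist view shows the yellow cap centred at (260,140), its knob top at (262,118), and the mat corners at (39,98), (155,103), (160,219) and (54,212).

```bash
python3 - <<'E'
from h import *
c=get('wrist'); f=np.asarray(c['frame']); hsv=cv2.cvtColor(f,cv2.COLOR_RGB2HSV)
d=cv2.inRange(hsv,(0,0,0),(180,255,45)); b=np.zeros_like(d); b[105:135,250:275]=1
k=max(cv2.findContours(d*b,cv2.RETR_EXTERNAL,cv2.CHAIN_APPROX_NONE)[0],key=cv2.contourArea)
print(cv2.minEnclosingCircle(k),cv2.boundingRect(k)); (u,v),r=cv2.minEnclosingCircle(k)
print('knob',onz(c,u,v,.178),onz(c,262,118,.178),onz(c,u,v,.162))
P=np.array([onz(c,*p,.003)[:2] for p in [(39,98),(155,103),(160,219),(54,212)]]); print('mat',P.mean(0),P)
print(c['s']['position'])
E
```

```text
((260.5, 117.5), 9.823541641235352) (252, 108, 18, 20)
knob [ 0.56007813 -0.23732362  0.178     ] [ 0.55961957 -0.23870146  0.178     ] [ 0.55906028 -0.2372642   0.162     ]
mat [0.48494092 0.02091894] [[ 0.58629097  0.10618189]
 [ 0.57229313 -0.07878207]
 [ 0.38427767 -0.06587881]
 [ 0.3969019   0.12215473]]
[ 0.49859088 -0.23861491  0.30666451]
```

Emit:
{"fn": "step_arm", "kwargs": {
  "series": [
    {"delta_pos": [30,0,-5],"angular": [0,0,0]},
    {"delta_pos": [58,0,-20],"angular": [0,0,0]},
    {"delta_pos": [61,1,-45],"angular": [0,0,0]},
    {"delta_pos": [61,1,-75],"angular": [0,0,0]},
    {"delta_pos": [61,1,-105],"angular": [0,0,0]},
    {"delta_pos": [61,1,-128],"angular": [0,0,0]},
    {"delta_pos": [61,1,-138],"angular": [0,0,0]},
    {"delta_pos": [61,1,-138],"angular": [0,0,0]}
  ]
}}

```text
time_s: 2.4
position: [0.5586, -0.237, 0.1663]
tool_rot: [-0.0, 1.0, -0.002, -0.002]
contact_force: [-0.5, -0.3, 0.0]
width: 0.0852
grasp_force: 0.0
```

Emit:
{"fn": "step_arm", "kwargs": {
  "series": [
    {"delta_pos": [0,0,0]},
    {"delta_pos": [0,0,0]},
    {"delta_pos": [0,0,0]},
    {"delta_pos": [0,0,0]},
    {"delta_pos": [0,0,0]},
    {"delta_pos": [0,0,0]},
    {"delta_pos": [0,0,0]},
    {"delta_pos": [0,0,0]}
  ],
  "hand": 255,
  "squeeze": 40
}}

```text
$.series[0]: bad value
```

Emit:
{"fn": "step_arm", "kwargs": {
  "series": [
    {"delta_pos": [0,0,0],"angular": [0,0,0]},
    {"delta_pos": [0,0,0],"angular": [0,0,0]},
    {"delta_pos": [0,0,0],"angular": [0,0,0]},
    {"delta_pos": [0,0,0],"angular": [0,0,0]},
    {"delta_pos": [0,0,0],"angular": [0,0,0]},
    {"delta_pos": [0,0,0],"angular": [0,0,0]},
    {"delta_pos": [0,0,0],"angular": [0,0,0]},
    {"delta_pos": [0,0,0],"angular": [0,0,0]}
  ],
  "hand": 255,
  "squeeze": 40
}}

```text
time_s: 3.07
position: [0.561, -0.2359, 0.1694]
tool_rot: [0.0, 1.0, -0.001, 0.001]
contact_force: [1.1, 0.2, 5.0]
width: 0.0142
grasp_force: 39.0
```

```bash
python3 - <<'E'
from h import *
print({k:v for k,v in ctrl.observe().items() if k in('position','contact_force','torque','width','grasp_force')})
a0=np.radians(-4)
for h in (0,1):
  for i in range(1,9):
    a=a0+h*np.pi+i*np.pi/8; b=a0+h*np.pi
    print(np.round(26*np.array([np.cos(a)-np.cos(b),np.sin(a)-np.sin(b),0])+[0,0,.625*i],1).tolist())
E
```

```text
{'position': array([ 0.56096701, -0.23594858,  0.16935267]), 'contact_force': array([1.14158815, 0.22056218, 4.96475181]), 'torque': array([-5.30279166e-02,  2.60167224e-05, -4.66207446e-02]), 'grasp_force': 39.04807984828949, 'width': 0.014172330967424946}
[-1.3, 10.1, 0.6]
[-6.3, 18.9, 1.2]
[-14.3, 25.1, 1.9]
[-24.1, 27.8, 2.5]
[-34.2, 26.5, 3.1]
[-43.0, 21.4, 3.8]
[-49.2, 13.4, 4.4]
[-51.9, 3.6, 5.0]
[1.3, -10.1, 0.6]
[6.3, -18.9, 1.2]
[14.3, -25.1, 1.9]
[24.1, -27.8, 2.5]
[34.2, -26.5, 3.1]
[43.0, -21.4, 3.8]
[49.2, -13.4, 4.4]
[51.9, -3.6, 5.0]
```

```bash
python3 - <<'E'
from h import *
a=get('wrist'); b=get('side'); print(a['s']['position'],a['s']['contact_force'])
o=np.hstack([cv2.resize(np.asarray(a['frame'])[60:340,130:390],(390,420)),cv2.resize(np.asarray(b['frame'])[80:200,230:345],(402,420),interpolation=2)])
cv2.imwrite('pics/g1.png',o[:,:,::-1])
E
```

```text
[ 0.56096701 -0.23594858  0.16935267] [1.14158815 0.22056218 4.96475181]
```

View pics/g1.png

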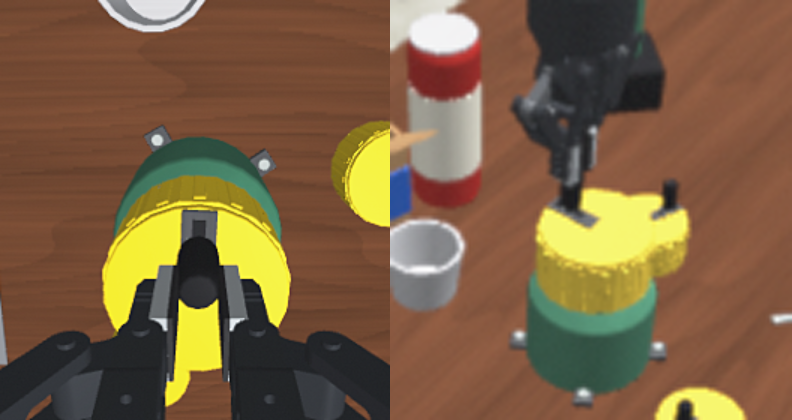

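The wrist view shows the knob (crop about (198,275)) held between both pads above the yellow cap, and the side view agrees. I'll start cranking.

Emit:
{"fn": "step_arm", "kwargs": {
  "series": [
    {"delta_pos": [-1.3,10.1,0.6],"angular": [0,0,0]},
    {"delta_pos": [-6.3,18.9,1.2],"angular": [0,0,0]},
    {"delta_pos": [-14.3,25.1,1.9],"angular": [0,0,0]},
    {"delta_pos": [-24.1,27.8,2.5],"angular": [0,0,0]},
    {"delta_pos": [-34.2,26.5,3.1],"angular": [0,0,0]},
    {"delta_pos": [-43.0,21.4,3.8],"angular": [0,0,0]},
    {"delta_pos": [-49.2,13.4,4.4],"angular": [0,0,0]},
    {"delta_pos": [-51.9,3.6,5.0],"angular": [0,0,0]}
  ]
}}

```text
time_s: 3.83
position: [0.5073, -0.2316, 0.1733]
tool_rot: [-0.0, 1.0, -0.001, -0.001]
contact_force: [0.3, -0.3, -0.1]
width: -0.0002
grasp_force: 0.0
```

The knob slipped out: the width reads 0. I'll back off upward, open the gripper and look again.

Emit:
{"fn": "step_arm", "kwargs": {
  "series": [
    {"delta_pos": [0,0,30],"angular": [0,0,0]},
    {"delta_pos": [0,0,60],"angular": [0,0,0]},
    {"delta_pos": [0,0,90],"angular": [0,0,0]},
    {"delta_pos": [0,0,110],"angular": [0,0,0]},
    {"delta_pos": [0,0,110],"angular": [0,0,0]},
    {"delta_pos": [0,0,110],"angular": [0,0,0]},
    {"delta_pos": [0,0,110],"angular": [0,0,0]},
    {"delta_pos": [0,0,110],"angular": [0,0,0]}
  ]
}}

```text
time_s: 4.5
position: [0.5079, -0.2321, 0.282]
tool_rot: [-0.001, 1.0, -0.001, -0.001]
contact_force: [0.6, 0.2, 0.1]
width: -0.0004
grasp_force: 0.0
```

```bash
cat > look.py <<'E'
from h import *
import sys
c=get('wrist'); f=np.asarray(c['frame']); hsv=cv2.cvtColor(f,cv2.COLOR_RGB2HSV); save(c,sys.argv[1])
o=np.hstack([f[40:300,90:400],cv2.resize(np.asarray(get('side')['frame'])[80:200,230:345],(250,260),interpolation=2)]); cv2.imwrite('pics/'+sys.argv[1]+'.png',o[:,:,::-1])
print(c['s']['position'])
m=cv2.inRange(hsv,(24,150,120),(36,255,255))
k=max(cv2.findContours(m,cv2.RETR_EXTERNAL,cv2.CHAIN_APPROX_NONE)[0],key=cv2.contourArea)
P=np.array([onz(c,u,v,.136)[:2] for u,v in cv2.convexHull(k)[:,0]],np.float32); print('cap',cv2.minEnclosingCircle(P))
E
python3 look.py w2
```

```text
[ 0.5078913  -0.23211852  0.28196839]
cap ((0.5344027280807495, -0.23456162214279175), 0.045144639909267426)
```

View pics/w2.png

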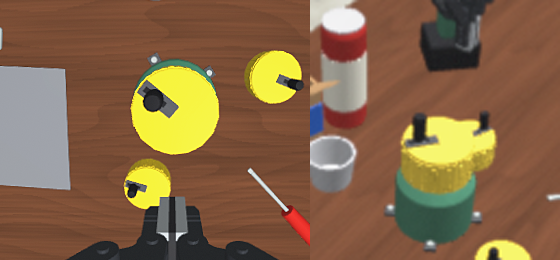

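The cap turned about 55° before the knob slipped. The knob top is now at full-frame wrist pixel (243,140), and at about (280,133) in the side view. I'll triangulate it to check the knob's height.

```bash
cat > knob.py <<'E'
from h import *
import sys
# dark knob blob seen by wrist near predicted cap region
c=get('wrist'); f=np.asarray(c['frame']); hsv=cv2.cvtColor(f,cv2.COLOR_RGB2HSV)
zt=float(sys.argv[1]); z0=zt-.042
u0,v0=proj(c,[.5343,-.235,z0]).astype(int)
d=cv2.inRange(hsv,(0,0,0),(180,255,45)); b=np.zeros_like(d); cv2.circle(b,(u0,v0-4),44,1,-1)
k=max(cv2.findContours(d*b,cv2.RETR_EXTERNAL,cv2.CHAIN_APPROX_NONE)[0],key=cv2.contourArea)
x,y,w,h=cv2.boundingRect(k); print('bbox',x,y,w,h)
e=np.array([onz(c,u,v,zt)[:2] for u,v in k[:,0]])
print('top ext',e.min(0),e.max(0))
p=k[:,0].astype(float)
# top end and base end of the dark blob via fit of rays: knob point at top & at base
for z in (zt,zt-.016,zt-.036): print(z,onz(c,x+w/2,y+h/2,z))
print('tcp',c['s']['position'])
E
python3 knob.py .180
python3 - <<'E'
from h import *
c=get('wrist'); s=get('side'); f=np.asarray(s['frame'])
g=f.max(2)[122:152,268:296]
for r in g[::1]: print(' '.join('%3d'%x for x in r))
E
```

```text
bbox 233 129 21 22
top ext [ 0.54384712 -0.2241561 ] [ 0.56166761 -0.20712295]
0.18 [ 0.55242555 -0.21608759  0.18      ]
0.16399999999999998 [ 0.55018728 -0.21507214  0.164     ]
0.144 [ 0.54738944 -0.21380282  0.144     ]
tcp [ 0.5080738  -0.23212827  0.28229894]
128 127 126 127 128 129 128 129 132 136 138 137 138 136 136 137 139 140 139 138 135 133 131 129 129 131 132 136
127 128 127 128 129 128 130 132 136 138 138 137 137 136 136 138 140 138 136 135 133 129 129 128 130 134 138 139
126 128 129 129 128 130 132 136 138 140 139 138 137 137 137 138 138 136 132 129 130 128 128 131 135 138 140 142
128 129 129 128 130 133 137 137 139 139 138 138 138 138 139 137 136 133 129 128 127 128 131 135 139 141 142 143
130 129 129 132 135 138 137 139 139 139 138 138 139 137 134 133 131 128 129 127 129 132 135 138 141 143 142 141
130 130 133 137 137 139 140 139 139 139 139 139 137 134 131 130 129 128 128 128 132 136 140 142 143 142 140 138
131 134 136 139 139 141 140 138 139 139 138 134 131 130 128 129 129 127 130 133 138 140 142 143 140 139 138 137
134 138 139 140 141 140 139 138 136 136 132 128 12
[... 1825 characters left out ...]
 229 247 247 247 247 247 247
139 141 142 156 223 153 117 104  89  95 106 109 113 124 131 140 153 153 176 212 216 231 247 247 247 247 247 247
141 141 139 138 166 184 125 123 125 134 150 152 174 209 218 241 247 247 247 247 247 247 247 247 247 247 247 247
141 137 134 135 162 198 179 202 217 241 247 247 247 247 247 247 247 247 247 247 247 247 247 247 247 247 247 247
137 135 133 144 205 225 215 243 247 247 247 247 247 247 247 247 247 247 247 247 247 247 247 247 247 247 247 247
133 134 135 137 164 195 198 206 245 247 247 247 247 247 247 247 247 247 247 247 247 247 247 247 247 247 247 247
134 135 135 135 149 157 166 188 205 240 247 247 247 247 247 247 247 247 247 247 247 247 247 247 247 247 247 247
```

```bash
python3 - <<'E'
from h import *
c=ctrl.read_camera('wrist'); c['c2w']=np.array(c['mount'])
for p in [(0,0,-.009),(.01,0,-.009),(.02,0,-.009),(0,.007,.003),(.011,.007,.003),(-.011,.007,.003),(.011,.007,.022),(-.011,.007,.022),(0,0,.022)]: print(p,proj(c,p))
o,d=ray(c,262,253); t=(-.009-o[2])/d[2]; print(o+d*t)
import cv2
f=cv2.imread('pics/g1.png')[:,:390]; f=f[190:400,100:310]
cv2.imwrite('pics/g1z.png',cv2.resize(f,None,fx=2.8,fy=2.8,interpolation=2))
E
```

```text
(0, 0, -0.009) [262.81792121 252.47008499]
(0.01, 0, -0.009) [262.82367223 235.6587838 ]
(0.02, 0, -0.009) [262.82908901 218.07873921]
(0, 0.007, 0.003) [274.93130734 241.96126934]
(0.011, 0.007, 0.003) [275.20563182 224.45167032]
(-0.011, 0.007, 0.003) [274.66182432 258.69223986]
(0.011, 0.007, 0.022) [273.88410031 211.86007951]
(-0.011, 0.007, 0.022) [273.45232965 243.39216661]
(0, 0, 0.022) [262.65454607 227.95418031]
[-0.00032224 -0.00043862 -0.009     ]
```

View pics/g1z.png

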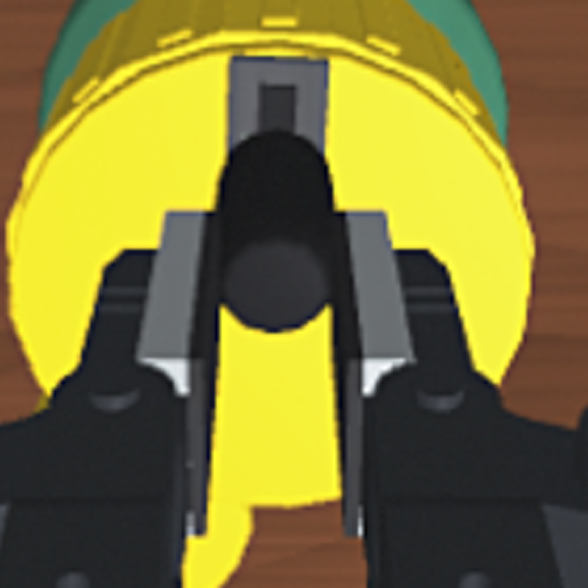

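The knob was well centred between the pads, and it has a 14 mm waist, so it slipped because the grip was too light. I'll regrasp a little lower, squeeze harder and crank more slowly.

Emit:
{"fn": "step_arm", "kwargs": {
  "series": [
    {"delta_pos": [20,8,0],"angular": [0,0,0]},
    {"delta_pos": [40,15,0],"angular": [0,0,0]},
    {"delta_pos": [44.5,16,0],"angular": [0,0,0]},
    {"delta_pos": [44.5,16,0],"angular": [0,0,0]},
    {"delta_pos": [44.5,16,-10],"angular": [0,0,0]},
    {"delta_pos": [44.5,16,-25],"angular": [0,0,0]},
    {"delta_pos": [44.5,16,-45],"angular": [0,0,0]},
    {"delta_pos": [44.5,16,-60],"angular": [0,0,0]}
  ],
  "hand": 0
}}

```text
time_s: 5.47
position: [0.5516, -0.2171, 0.2217]
tool_rot: [0.0, 1.0, -0.002, -0.001]
contact_force: [0.2, 0.1, 0.2]
width: 0.0856
grasp_force: 0.0
```

Emit:
{"fn": "step_arm", "kwargs": {
  "series": [
    {"delta_pos": [0,0,-15],"angular": [0,0,0]},
    {"delta_pos": [0,0,-30],"angular": [0,0,0]},
    {"delta_pos": [0,0,-45],"angular": [0,0,0]},
    {"delta_pos": [0,0,-54],"angular": [0,0,0]},
    {"delta_pos": [0,0,-56],"angular": [0,0,0]},
    {"delta_pos": [0,0,-56],"angular": [0,0,0]},
    {"delta_pos": [0,0,-56],"angular": [0,0,0]},
    {"delta_pos": [0,0,-56],"angular": [0,0,0]}
  ]
}}

```text
time_s: 6.13
position: [0.5534, -0.2165, 0.1686]
tool_rot: [0.0, 1.0, -0.001, 0.001]
contact_force: [1.7, 0.5, 0.4]
width: 0.0855
grasp_force: 0.0
```

Emit:
{"fn": "step_arm", "kwargs": {
  "series": [
    {"delta_pos": [0,0,0],"angular": [0,0,0]},
    {"delta_pos": [0,0,0],"angular": [0,0,0]},
    {"delta_pos": [0,0,0],"angular": [0,0,0]},
    {"delta_pos": [0,0,0],"angular": [0,0,0]},
    {"delta_pos": [0,0,0],"angular": [0,0,0]},
    {"delta_pos": [0,0,0],"angular": [0,0,0]},
    {"delta_pos": [0,0,0],"angular": [0,0,0]},
    {"delta_pos": [0,0,0],"angular": [0,0,0]}
  ],
  "hand": 255,
  "squeeze": 110
}}

```text
time_s: 6.8
position: [0.5534, -0.2162, 0.1679]
tool_rot: [0.0, 1.0, -0.001, 0.0]
contact_force: [0.3, -0.1, 3.6]
width: 0.0113
grasp_force: 108.0
```

```bash
cat > crank.py <<'E'
import numpy as np
a0=46
for h in range(6):
  print(h)
  for i in range(1,9):
    b=np.radians(a0+h*128); a=b+np.radians(16*i)
    print(np.round(26*np.array([np.cos(a)-np.cos(b),np.sin(a)-np.sin(b),0])+[0,0,i*16/36],1).tolist())
E
python3 crank.py
```

```text
0
[-5.9, 4.3, 0.4]
[-12.7, 6.7, 0.9]
[-19.9, 7.2, 1.3]
[-27.0, 5.7, 1.8]
[-33.3, 2.3, 2.2]
[-38.5, -2.7, 2.7]
[-42.2, -9.0, 3.1]
[-43.9, -16.0, 3.6]
1
[0.3, -7.2, 0.4]
[2.5, -14.1, 0.9]
[6.5, -20.1, 1.3]
[12.1, -24.8, 1.8]
[18.7, -27.7, 2.2]
[25.9, -28.7, 2.7]
[33.0, -27.7, 3.1]
[39.6, -24.8, 3.6]
2
[5.5, 4.7, 0.4]
[9.6, 10.7, 0.9]
[11.8, 17.5, 1.3]
[12.1, 24.8, 1.8]
[10.3, 31.8, 2.2]
[6.7, 38.1, 2.7]
[1.5, 43.1, 3.1]
[-4.9, 46.5, 3.6]
3
[-7.1, 1.5, 0.4]
[-14.3, 1.0, 0.9]
[-21.1, -1.5, 1.3]
[-27.0, -5.7, 1.8]
[-31.4, -11.4, 2.2]
[-34.1, -18.1, 2.7]
[-34.9, -25.3, 3.1]
[-33.6, -32.5, 3.6]
4
[3.2, -6.5, 0.4]
[8.0, -11.9, 0.9]
[14.2, -15.7, 1.3]
[21.1, -17.7, 1.8]
[28.3, -17.7, 2.2]
[35.3, -15.7, 2.7]
[41.4, -11.9, 3.1]
[46.3, -6.5, 3.6]
5
[3.2, 6.5, 0.4]
[4.4, 13.6, 0.9]
[3.7, 20.8, 1.3]
[1.0, 27.5, 1.8]
[-3.5, 33.2, 2.2]
[-9.3, 37.5, 2.7]
[-16.1, 40.0, 3.1]
[-23.4, 40.5, 3.6]
```

Emit:
{"fn": "step_arm", "kwargs": {
  "series": [
    {"delta_pos": [-5.9,4.3,0.4],"angular": [0,0,0]},
    {"delta_pos": [-12.7,6.7,0.9],"angular": [0,0,0]},
    {"delta_pos": [-19.9,7.2,1.3],"angular": [0,0,0]},
    {"delta_pos": [-27.0,5.7,1.8],"angular": [0,0,0]},
    {"delta_pos": [-33.3,2.3,2.2],"angular": [0,0,0]},
    {"delta_pos": [-38.5,-2.7,2.7],"angular": [0,0,0]},
    {"delta_pos": [-42.2,-9.0,3.1],"angular": [0,0,0]},
    {"delta_pos": [-43.9,-16.0,3.6],"angular": [0,0,0]}
  ]
}}

```text
time_s: 7.47
position: [0.5241, -0.2217, 0.172]
tool_rot: [-0.004, 1.0, 0.005, 0.015]
contact_force: [9.9, 5.2, 4.0]
width: 0.0068
grasp_force: 1.3
```

```bash
python3 look.py w3; python3 -c "
from h import *
s=ctrl.observe(); print(s['contact_force'],s['torque'],s['width'],s['grasp_force'])"
```

```text
[ 0.52409635 -0.22174615  0.17204934]
cap ((0.5133233070373535, -0.22965049743652344), 0.06564709544181824)
[-1.38545921 -0.16855714 -0.10183168] [-0.038971    0.10501985  0.00071281] 0.0001930961779668327 0.0
```

View pics/w3.png

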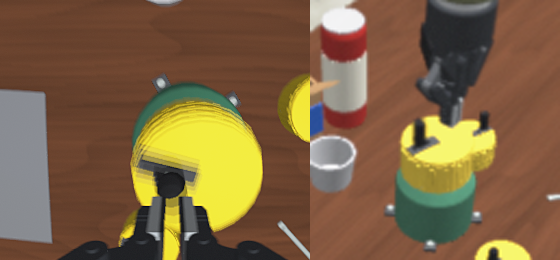

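The pads slid off the knob again, and the cap is now turned to roughly 75–80°. The arm was dragged about 15 mm behind its command, so resistance seems to rise with speed or grip friction is low. I'll back off, check joint 7 and measure the knob.

Emit:
{"fn": "step_arm", "kwargs": {
  "series": [
    {"delta_pos": [0,-5,20],"angular": [0,0,0]},
    {"delta_pos": [0,-5,45],"angular": [0,0,0]},
    {"delta_pos": [0,-5,75],"angular": [0,0,0]},
    {"delta_pos": [0,-5,100],"angular": [0,0,0]},
    {"delta_pos": [0,-5,110],"angular": [0,0,0]},
    {"delta_pos": [0,-5,110],"angular": [0,0,0]},
    {"delta_pos": [0,-5,110],"angular": [0,0,0]},
    {"delta_pos": [0,-5,110],"angular": [0,0,0]}
  ],
  "hand": 0
}}

```text
time_s: 8.23
position: [0.5083, -0.2369, 0.2793]
tool_rot: [-0.0, 1.0, -0.001, -0.001]
contact_force: [-0.2, 0.6, -0.6]
width: 0.0856
grasp_force: 0.0
```

```bash
python3 look.py w4; python3 knob.py .181; python3 -c "
from h import *
s=ctrl.observe(); print(s['qpos'],s['width'])"
```

```text
[ 0.50828721 -0.23692711  0.27927035]
cap ((0.5352457761764526, -0.23497863113880157), 0.045134928077459335)
bbox 223 137 22 22
top ext [ 0.53797435 -0.22148723] [ 0.55580456 -0.20357977]
0.181 [ 0.54655141 -0.21299033  0.181     ]
0.16499999999999998 [ 0.5438667  -0.21144011  0.165     ]
0.145 [ 0.54051081 -0.20950233  0.145     ]
tcp [ 0.5084083  -0.23696639  0.27938305]
[ 0.67850721  0.19286074 -0.37396889  1.53314831  0.07053253  1.43128191
 -1.27216769] 0.08543631962283335
```

Knob now at 61° (0.546, −0.213), 18 mm across as expected. I'll turn the tool with the crank, so that the pads push squarely on the knob, and go slowly.

Emit:
{"fn": "step_arm", "kwargs": {
  "series": [
    {"delta_pos": [10,6,0],"angular": [0,0,7]},
    {"delta_pos": [20,12,0],"angular": [0,0,14]},
    {"delta_pos": [30,18,0],"angular": [0,0,21]},
    {"delta_pos": [37,24,0],"angular": [0,0,28]},
    {"delta_pos": [37,24,-10],"angular": [0,0,35]},
    {"delta_pos": [37,24,-25],"angular": [0,0,42]},
    {"delta_pos": [37,24,-40],"angular": [0,0,49]},
    {"delta_pos": [37,24,-50],"angular": [0,0,56]}
  ],
  "hand": 0
}}

```text
time_s: 9.05
position: [0.5454, -0.2129, 0.2288]
tool_rot: [-0.001, 0.882, 0.471, -0.001]
contact_force: [-0.0, 0.4, -0.5]
width: 0.0854
grasp_force: 0.0
```

Emit:
{"fn": "step_arm", "kwargs": {
  "series": [
    {"delta_pos": [0,0,-5],"angular": [0,0,5]},
    {"delta_pos": [0,0,-15],"angular": [0,0,5]},
    {"delta_pos": [0,0,-30],"angular": [0,0,5]},
    {"delta_pos": [0,0,-45],"angular": [0,0,5]},
    {"delta_pos": [0,0,-56],"angular": [0,0,5]},
    {"delta_pos": [0,0,-61],"angular": [0,0,5]},
    {"delta_pos": [0,0,-61],"angular": [0,0,5]},
    {"delta_pos": [0,0,-61],"angular": [0,0,5]}
  ]
}}

```text
time_s: 9.72
position: [0.5463, -0.2132, 0.1703]
tool_rot: [0.0, 0.862, 0.506, 0.0]
contact_force: [0.2, 0.2, 0.3]
width: 0.0851
grasp_force: 0.0
```

Emit:
{"fn": "step_arm", "kwargs": {
  "series": [
    {"delta_pos": [0,0,0],"angular": [0,0,0]},
    {"delta_pos": [0,0,0],"angular": [0,0,0]},
    {"delta_pos": [0,0,0],"angular": [0,0,0]},
    {"delta_pos": [0,0,0],"angular": [0,0,0]},
    {"delta_pos": [0,0,0],"angular": [0,0,0]},
    {"delta_pos": [0,0,0],"angular": [0,0,0]},
    {"delta_pos": [0,0,0],"angular": [0,0,0]},
    {"delta_pos": [0,0,0],"angular": [0,0,0]}
  ],
  "hand": 255,
  "squeeze": 50
}}

```text
time_s: 10.38
position: [0.5463, -0.2132, 0.1703]
tool_rot: [0.0, 0.862, 0.507, 0.0]
contact_force: [-0.1, -0.1, 1.7]
width: 0.0142
grasp_force: 48.8
```

```bash
cat > crank.py <<'E'
import numpy as np, sys
from h import ctrl
a0,st,n=map(float,sys.argv[1:4])
s=ctrl.observe(); print(s['position'],s['tool_rot'],s['contact_force'],s['torque'],s['width'],s['grasp_force'],s['qpos'][6])
p=s['position'][:2]-np.array([.5347,-.235]); print('angle,r',np.degrees(np.arctan2(p[1],p[0])),np.hypot(*p))
for h in range(int(n)):
  print('-')
  for i in range(1,9):
    b=np.radians(a0+h*st*8); a=b+np.radians(st*i)
    print(np.round(26*np.array([np.cos(a)-np.cos(b),np.sin(a)-np.sin(b),0])+[0,0,i*st/36],1).tolist())
E
python3 crank.py 61 5 3
```

```text
[ 0.54629964 -0.21321214  0.17032189] [1.58235756e-04 8.62214582e-01 5.06543150e-01 1.62037997e-04] [-0.12469279 -0.09727771  1.65852037] [ 0.00073118 -0.02453659 -0.0219623 ] 0.01424558415177711 48.767770528793335 -0.33548966348539755
angle,r 61.96961221113084 0.024683245232089677
-
[-2.0, 1.0, 0.1]
[-4.1, 1.8, 0.3]
[-6.3, 2.5, 0.4]
[-8.5, 2.9, 0.6]
[-10.8, 3.2, 0.7]
[-13.1, 3.3, 0.8]
[-15.3, 3.1, 1.0]
[-17.6, 2.8, 1.1]
-
[-2.2, -0.5, 0.1]
[-4.4, -1.2, 0.3]
[-6.4, -2.2, 0.4]
[-8.4, -3.2, 0.6]
[-10.3, -4.5, 0.7]
[-12.1, -5.9, 0.8]
[-13.7, -7.5, 1.0]
[-15.2, -9.2, 1.1]
-
[-1.3, -1.8, 0.1]
[-2.5, -3.8, 0.3]
[-3.5, -5.8, 0.4]
[-4.4, -7.9, 0.6]
[-5.0, -10.1, 0.7]
[-5.5, -12.3, 0.8]
[-5.7, -14.5, 1.0]
[-5.8, -16.8, 1.1]
```

Emit:
{"fn": "step_arm", "kwargs": {
  "series": [
    {"delta_pos": [-2.0,1.0,0.1],"angular": [0,0,5]},
    {"delta_pos": [-4.1,1.8,0.3],"angular": [0,0,10]},
    {"delta_pos": [-6.3,2.5,0.4],"angular": [0,0,15]},
    {"delta_pos": [-8.5,2.9,0.6],"angular": [0,0,20]},
    {"delta_pos": [-10.8,3.2,0.7],"angular": [0,0,25]},
    {"delta_pos": [-13.1,3.3,0.8],"angular": [0,0,30]},
    {"delta_pos": [-15.3,3.1,1.0],"angular": [0,0,35]},
    {"delta_pos": [-17.6,2.8,1.1],"angular": [0,0,40]}
  ]
}}

```text
time_s: 11.05
position: [0.5287, -0.2104, 0.1714]
tool_rot: [0.0, 0.635, 0.772, 0.0]
contact_force: [0.6, -0.7, 1.3]
width: 0.014
grasp_force: 48.8
```

Smooth, with almost no force at this speed. Next I'll try the same slow speed without twisting.

Emit:
{"fn": "step_arm", "kwargs": {
  "series": [
    {"delta_pos": [-2.2,-0.5,0.1],"angular": [0,0,0]},
    {"delta_pos": [-4.4,-1.2,0.3],"angular": [0,0,0]},
    {"delta_pos": [-6.4,-2.2,0.4],"angular": [0,0,0]},
    {"delta_pos": [-8.4,-3.2,0.6],"angular": [0,0,0]},
    {"delta_pos": [-10.3,-4.5,0.7],"angular": [0,0,0]},
    {"delta_pos": [-12.1,-5.9,0.8],"angular": [0,0,0]},
    {"delta_pos": [-13.7,-7.5,1.0],"angular": [0,0,0]},
    {"delta_pos": [-15.2,-9.2,1.1],"angular": [0,0,0]}
  ]
}}

```text
time_s: 11.72
position: [0.5132, -0.2197, 0.1724]
tool_rot: [0.0, 0.637, 0.771, 0.0]
contact_force: [0.7, 0.5, 1.7]
width: 0.014
grasp_force: 48.9
```

```bash
python3 crank.py 141 5 1
```

```text
[ 0.51323377 -0.21971079  0.17240654] [4.48556977e-05 6.37046460e-01 7.70825403e-01 7.07574195e-05] [0.7078747  0.52553322 1.66720273] [ 0.15697639 -0.29548703 -0.02238842] 0.01402797640078679 48.93091857433319 0.3863554037027535
angle,r 144.5398207678629 0.026354487416775034
-
[-1.3, -1.8, 0.1]
[-2.5, -3.8, 0.3]
[-3.5, -5.8, 0.4]
[-4.4, -7.9, 0.6]
[-5.0, -10.1, 0.7]
[-5.5, -12.3, 0.8]
[-5.7, -14.5, 1.0]
[-5.8, -16.8, 1.1]
```

Emit:
{"fn": "step_arm", "kwargs": {
  "series": [
    {"delta_pos": [-1.3,-1.8,0.1],"angular": [0,0,0]},
    {"delta_pos": [-2.5,-3.8,0.3],"angular": [0,0,0]},
    {"delta_pos": [-3.5,-5.8,0.4],"angular": [0,0,0]},
    {"delta_pos": [-4.4,-7.9,0.6],"angular": [0,0,0]},
    {"delta_pos": [-5.0,-10.1,0.7],"angular": [0,0,0]},
    {"delta_pos": [-5.5,-12.3,0.8],"angular": [0,0,0]},
    {"delta_pos": [-5.7,-14.5,1.0],"angular": [0,0,0]},
    {"delta_pos": [-5.8,-16.8,1.1],"angular": [0,0,0]}
  ]
}}

```text
time_s: 12.38
position: [0.5075, -0.2365, 0.1734]
tool_rot: [-0.0, 0.637, 0.771, 0.0]
contact_force: [0.5, 1.9, 3.0]
width: 0.0141
grasp_force: 49.0
```

```bash
python3 crank.py 181 5 1
```

```text
[ 0.50749964 -0.23652742  0.17342957] [-7.24629549e-05  6.36917531e-01  7.70931937e-01  4.70979475e-05] [0.51619312 1.87825729 2.96707306] [ 0.44921661 -0.18099942 -0.03692799] 0.01413402890281454 49.03902769088745 0.4201346932218562
angle,r -176.78597369393836 0.02724320807512909
-
[0.1, -2.3, 0.1]
[0.5, -4.5, 0.3]
[1.0, -6.7, 0.4]
[1.7, -8.9, 0.6]
[2.6, -10.9, 0.7]
[3.7, -12.9, 0.8]
[5.0, -14.8, 1.0]
[6.4, -16.6, 1.1]
```

Friction alone holds at this speed, so I'll continue the same way.

Emit:
{"fn": "step_arm", "kwargs": {
  "series": [
    {"delta_pos": [0.1,-2.3,0.1],"angular": [0,0,0]},
    {"delta_pos": [0.5,-4.5,0.3],"angular": [0,0,0]},
    {"delta_pos": [1.0,-6.7,0.4],"angular": [0,0,0]},
    {"delta_pos": [1.7,-8.9,0.6],"angular": [0,0,0]},
    {"delta_pos": [2.6,-10.9,0.7],"angular": [0,0,0]},
    {"delta_pos": [3.7,-12.9,0.8],"angular": [0,0,0]},
    {"delta_pos": [5.0,-14.8,1.0],"angular": [0,0,0]},
    {"delta_pos": [6.4,-16.6,1.1],"angular": [0,0,0]}
  ]
}}

```text
time_s: 13.05
position: [0.5136, -0.2507, 0.1742]
tool_rot: [-0.002, 0.636, 0.771, 0.001]
contact_force: [-4.7, 13.6, 6.9]
width: 0.0137
grasp_force: 49.5
```

```bash
python3 crank.py 221 5 4
```

```text
[ 0.51355437 -0.25066949  0.17417084] [-1.96272261e-03  6.36228149e-01  7.71498226e-01  6.13718388e-04] [-4.68337516 13.60145693  6.92758402] [2.84302031e+00 1.13070599e+00 5.09799527e-04] 0.013728758950158973 49.538880586624146 0.4363217645137915
angle,r -143.46054539997323 0.02631863463077229
-
[1.6, -1.6, 0.1]
[3.3, -3.1, 0.3]
[5.1, -4.5, 0.4]
[7.0, -5.7, 0.6]
[9.0, -6.7, 0.7]
[11.2, -7.5, 0.8]
[13.3, -8.2, 1.0]
[15.6, -8.6, 1.1]
-
[2.3, -0.3, 0.1]
[4.5, -0.3, 0.3]
[6.8, -0.2, 0.4]
[9.0, 0.2, 0.6]
[11.2, 0.7, 0.7]
[13.4, 1.4, 0.8]
[15.5, 2.3, 1.0]
[17.5, 3.4, 1.1]
-
[1.9, 1.3, 0.1]
[3.7, 2.7, 0.3]
[5.3, 4.2, 0.4]
[6.8, 5.9, 0.6]
[8.2, 7.7, 0.7]
[9.3, 9.7, 0.8]
[10.4, 11.7, 1.0]
[11.2, 13.8, 1.1]
-
[0.6, 2.2, 0.1]
[1.1, 4.4, 0.3]
[1.4, 6.7, 0.4]
[1.4, 8.9, 0.6]
[1.3, 11.2, 0.7]
[0.9, 13.4, 0.8]
[0.4, 15.6, 1.0]
[-0.3, 17.8, 1.1]
```

Resistance is building up again with the closing axis about 116° off the tangent. The knob spins freely, so I'll twist back in place to line the pads up with the tangent, then crank with twist as before.

Emit:
{"fn": "step_arm", "kwargs": {
  "series": [
    {"delta_pos": [0,0,0],"angular": [0,0,-7]},
    {"delta_pos": [0,0,0],"angular": [0,0,-14]},
    {"delta_pos": [0,0,0],"angular": [0,0,-21]},
    {"delta_pos": [0,0,0],"angular": [0,0,-28]},
    {"delta_pos": [0,0,0],"angular": [0,0,-35]},
    {"delta_pos": [0,0,0],"angular": [0,0,-42]},
    {"delta_pos": [0,0,0],"angular": [0,0,-49]},
    {"delta_pos": [0,0,0],"angular": [0,0,-56]}
  ]
}}

```text
time_s: 13.72
position: [0.5136, -0.2532, 0.1746]
tool_rot: [-0.0, 0.925, 0.379, -0.0]
contact_force: [-1.1, 1.8, 4.6]
width: 0.0138
grasp_force: 49.2
```

```bash
python3 crank.py 221 6 4
```

```text
[ 0.51363668 -0.25320582  0.1745641 ] [-3.60579447e-05  9.25466592e-01  3.78829031e-01 -3.88436205e-04] [-1.13115249  1.77943232  4.63590235] [0.48270625 0.38609151 0.02736218] 0.013805270260286889 49.24241065979004 -0.5140870892924927
angle,r -139.16189997395048 0.027840892631037666
-
[1.9, -2.0, 0.2]
[4.0, -3.7, 0.3]
[6.2, -5.2, 0.5]
[8.6, -6.5, 0.7]
[11.2, -7.5, 0.8]
[13.8, -8.3, 1.0]
[16.5, -8.7, 1.2]
[19.2, -8.9, 1.3]
-
[2.7, 0.1, 0.2]
[5.4, 0.5, 0.3]
[8.1, 1.1, 0.5]
[10.6, 2.1, 0.7]
[13.1, 3.3, 0.8]
[15.4, 4.7, 1.0]
[17.5, 6.4, 1.2]
[19.5, 8.3, 1.3]
-
[1.7, 2.1, 0.2]
[3.3, 4.3, 0.3]
[4.5, 6.7, 0.5]
[5.6, 9.3, 0.7]
[6.3, 11.9, 0.8]
[6.8, 14.6, 1.0]
[7.0, 17.3, 1.2]
[6.9, 20.0, 1.3]
-
[-0.4, 2.7, 0.2]
[-1.0, 5.3, 0.3]
[-2.0, 7.9, 0.5]
[-3.2, 10.3, 0.7]
[-4.6, 12.6, 0.8]
[-6.3, 14.8, 1.0]
[-8.2, 16.7, 1.2]
[-10.3, 18.5, 1.3]
```

Emit:
{"fn": "step_arm", "kwargs": {
  "series": [
    {"delta_pos": [1.9,-1.8,0.4],"angular": [0,0,6]},
    {"delta_pos": [4.0,-3.4,0.7],"angular": [0,0,12]},
    {"delta_pos": [6.2,-4.8,1.0],"angular": [0,0,18]},
    {"delta_pos": [8.6,-6.0,1.3],"angular": [0,0,24]},
    {"delta_pos": [11.2,-7.0,1.6],"angular": [0,0,30]},
    {"delta_pos": [13.8,-7.7,1.9],"angular": [0,0,36]},
    {"delta_pos": [16.5,-8.0,2.1],"angular": [0,0,42]},
    {"delta_pos": [19.2,-8.0,2.3],"angular": [0,0,48]}
  ]
}}

```text
time_s: 14.38
position: [0.5295, -0.26, 0.1752]
tool_rot: [-0.004, 0.687, 0.726, -0.002]
contact_force: [-17.9, 9.2, 7.7]
width: 0.0138
grasp_force: 49.9
```

```bash
python3 crank.py 269 6 1|head -2; python3 - <<'E'
from h import *
# slot plate: grey pixels on cap in the side & wrist views -> positions on cap top
s=get('wrist'); f=np.asarray(s['frame']).astype(int)
z=.136+.0073
g=((f.max(2)-f.min(2)<25)&(f.max(2)>60)&(f.max(2)<150)).astype(np.uint8)
ys,xs=np.nonzero(g); P=np.array([onz(s,u,v,z)[:2] for u,v in zip(xs,ys)])-[.5347,-.235]
k=np.hypot(*P.T)<.034; print('wrist',k.sum(),np.median(P[k],0),np.percentile(P[k],[5,95],0))
E
```

```text
[ 0.52949867 -0.25997326  0.17523226] [-0.00441531  0.68733425  0.72632469 -0.00213782] [-17.8800268    9.22999489   7.70214395] [2.03390691 4.2445359  0.097778  ] 0.013827963191067095 49.923264384269714 0.29454460579767794
angle,r -101.7651470363554 0.02550916663891243
wrist 538 [-0.00331627 -0.01079608] [[-0.01627691 -0.02043006]
 [ 0.00410387 -0.0034924 ]]
```

Emit:
{"fn": "step_arm", "kwargs": {
  "series": [
    {"delta_pos": [0,0,0],"angular": [0,0,0]},
    {"delta_pos": [0,0,0],"angular": [0,0,0]},
    {"delta_pos": [0,0,0],"angular": [0,0,0]},
    {"delta_pos": [0,0,0],"angular": [0,0,0]},
    {"delta_pos": [0,0,0],"angular": [0,0,0]},
    {"delta_pos": [0,0,0],"angular": [0,0,0]},
    {"delta_pos": [0,0,0],"angular": [0,0,0]},
    {"delta_pos": [0,0,0],"angular": [0,0,0]}
  ]
}}

```text
time_s: 15.1
position: [0.5318, -0.2618, 0.1761]
tool_rot: [-0.001, 0.689, 0.724, -0.001]
contact_force: [-2.1, 0.8, 1.2]
width: 0.0139
grasp_force: 49.4
```

```bash
python3 crank.py 269 6 1|head -2; python3 - <<'E'
from h import *
s=get('side'); f=np.asarray(s['frame'])
hsv=cv2.cvtColor(f,cv2.COLOR_RGB2HSV); m=cv2.inRange(hsv,(24,150,120),(36,255,255))
k=max(cv2.findContours(m,cv2.RETR_EXTERNAL,cv2.CHAIN_APPROX_NONE)[0],key=cv2.contourArea); print(cv2.boundingRect(k))
for z in(.136,.086,.1435,.0935): print(z,[np.round(proj(s,[.5347+.0455*np.cos(t),-.235+.0455*np.sin(t),z])).tolist() for t in np.arange(8)*np.pi/4])
o=np.hstack([cv2.resize(f[100:190,240:340],(400,360)),np.asarray(get('wrist')['frame'])[20:380,80:460]]); cv2.imwrite('pics/d.png',o[:,:,::-1])
E
```

```text
[ 0.53177616 -0.26179928  0.17610074] [-0.00096458  0.68948638  0.72429717 -0.00110237] [-2.14232527  0.7578871   1.20009706] [ 0.08734481  0.70728932 -0.00148636] 0.013902692920204554 49.40822660923004 0.28969775480449905
angle,r -96.22642987687908 0.026958306465616585
(272, 142, 43, 25)
0.136 [[275.0, 137.0], [272.0, 145.0], [279.0, 153.0], [292.0, 155.0], [303.0, 150.0], [306.0, 142.0], [299.0, 135.0], [286.0, 133.0]]
0.086 [[275.0, 151.0], [272.0, 159.0], [279.0, 166.0], [291.0, 169.0], [302.0, 164.0], [304.0, 156.0], [297.0, 149.0], [285.0, 147.0]]
0.1435 [[275.0, 135.0], [273.0, 143.0], [280.0, 150.0], [293.0, 153.0], [304.0, 148.0], [306.0, 140.0], [299.0, 133.0], [286.0, 131.0]]
0.0935 [[275.0, 149.0], [272.0, 157.0], [279.0, 164.0], [291.0, 167.0], [302.0, 162.0], [304.0, 154.0], [297.0, 147.0], [285.0, 145.0]]
```

View pics/d.png

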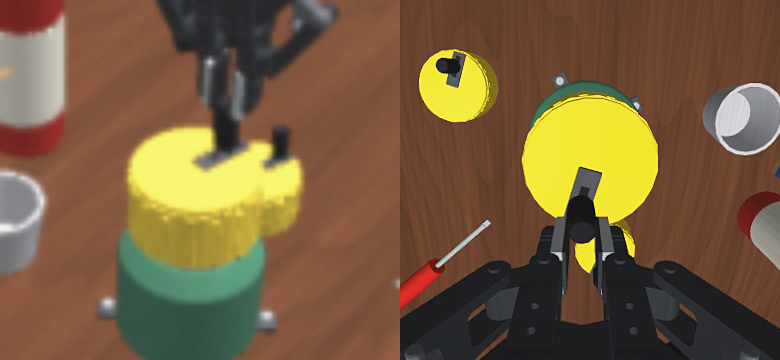

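The resistance is speed-dependent: holding still let the force fall from 18 N to 2 N. The cap is rising and the grip is sound, so I'll continue at 5° per row, twisting along, with a firmer squeeze.

```bash
python3 crank.py 269 5 12
```

```text
[ 0.53252734 -0.2617255   0.17632858] [-3.16262528e-04  6.89432766e-01  7.24349417e-01 -5.32351946e-04] [-0.59515712  0.08255408  0.98399825] [0.00514535 0.30882633 0.03125781] 0.01381262143901396 49.27039325237274 0.28968177228541886
angle,r -94.64765430344444 0.026813672755885514
-
[2.3, 0.1, 0.1]
[4.5, 0.3, 0.3]
[6.7, 0.8, 0.4]
[8.9, 1.4, 0.6]
[11.0, 2.2, 0.7]
[13.1, 3.3, 0.8]
[15.0, 4.4, 1.0]
[16.8, 5.8, 1.1]
-
[1.7, 1.5, 0.1]
[3.3, 3.1, 0.3]
[4.7, 4.9, 0.4]
[5.9, 6.8, 0.6]
[7.0, 8.8, 0.7]
[7.9, 10.9, 0.8]
[8.6, 13.0, 1.0]
[9.2, 15.2, 1.1]
-
[0.3, 2.2, 0.1]
[0.5, 4.5, 0.3]
[0.4, 6.8, 0.4]
[0.2, 9.0, 0.6]
[-0.3, 11.3, 0.7]
[-0.9, 13.4, 0.8]
[-1.8, 15.5, 1.0]
[-2.8, 17.6, 1.1]
-
[-1.2, 1.9, 0.1]
[-2.5, 3.8, 0.3]
[-4.0, 5.5, 0.4]
[-5.7, 7.0, 0.6]
[-7.5, 8.4, 0.7]
[-9.3, 9.7, 0.8]
[-11.3, 10.8, 1.0]
[-13.4, 11.7, 1.1]
-
[-2.2, 0.7, 0.1]
[-4.4, 1.2, 0.3]
[-6.6, 1.6, 0.4]
[-8.9, 1.7, 0.6]
[-11.1, 1.7, 0.7]
[-13.4, 1.4, 0.8]
[-15.6, 1.0, 1.0]
[-17.8, 0.3, 1.1]
-
[-2.1, -0.8, 0.1]
[-4.1, -1.8, 0.3]
[-6.1, -3.0, 0.4]
[-7.9, -4.4, 0.6]
[-9.6, -5.9, 0.7]
[-11.2, -7.5, 0.8]
[-12.6, -9.3, 1.0
[... 159 characters left out ...]
 -17.5, 1.1]
-
[0.5, -2.2, 0.1]
[1.1, -4.4, 0.3]
[1.9, -6.5, 0.4]
[2.9, -8.5, 0.6]
[4.1, -10.5, 0.7]
[5.5, -12.3, 0.8]
[7.0, -14.0, 1.0]
[8.6, -15.6, 1.1]
-
[1.8, -1.4, 0.1]
[3.7, -2.7, 0.3]
[5.7, -3.7, 0.4]
[7.7, -4.7, 0.6]
[9.9, -5.4, 0.7]
[12.1, -5.9, 0.8]
[14.3, -6.2, 1.0]
[16.6, -6.4, 1.1]
-
[2.3, 0.1, 0.1]
[4.5, 0.3, 0.3]
[6.7, 0.8, 0.4]
[8.9, 1.4, 0.6]
[11.0, 2.2, 0.7]
[13.1, 3.3, 0.8]
[15.0, 4.4, 1.0]
[16.8, 5.8, 1.1]
-
[1.7, 1.5, 0.1]
[3.3, 3.1, 0.3]
[4.7, 4.9, 0.4]
[5.9, 6.8, 0.6]
[7.0, 8.8, 0.7]
[7.9, 10.9, 0.8]
[8.6, 13.0, 1.0]
[9.2, 15.2, 1.1]
-
[0.3, 2.2, 0.1]
[0.5, 4.5, 0.3]
[0.4, 6.8, 0.4]
[0.2, 9.0, 0.6]
[-0.3, 11.3, 0.7]
[-0.9, 13.4, 0.8]
[-1.8, 15.5, 1.0]
[-2.8, 17.6, 1.1]
```

Emit:
{"fn": "step_arm", "kwargs": {
  "series": [
    {"delta_pos": [2.3,0.1,0.1],"angular": [0,0,5]},
    {"delta_pos": [4.5,0.3,0.3],"angular": [0,0,10]},
    {"delta_pos": [6.7,0.8,0.4],"angular": [0,0,15]},
    {"delta_pos": [8.9,1.4,0.6],"angular": [0,0,20]},
    {"delta_pos": [11.0,2.2,0.7],"angular": [0,0,25]},
    {"delta_pos": [13.1,3.3,0.8],"angular": [0,0,30]},
    {"delta_pos": [15.0,4.4,1.0],"angular": [0,0,35]},
    {"delta_pos": [16.8,5.8,1.1],"angular": [0,0,40]}
  ],
  "squeeze": 70
}}

```text
time_s: 15.87
position: [0.55, -0.256, 0.1777]
tool_rot: [0.0, 0.398, 0.917, -0.0]
contact_force: [-1.2, -1.0, -0.2]
width: 0.0127
grasp_force: 68.5
```

Emit:
{"fn": "step_arm", "kwargs": {
  "series": [
    {"delta_pos": [1.7,1.5,0.1],"angular": [0,0,5]},
    {"delta_pos": [3.3,3.1,0.3],"angular": [0,0,10]},
    {"delta_pos": [4.7,4.9,0.4],"angular": [0,0,15]},
    {"delta_pos": [5.9,6.8,0.6],"angular": [0,0,20]},
    {"delta_pos": [7.0,8.8,0.7],"angular": [0,0,25]},
    {"delta_pos": [7.9,10.9,0.8],"angular": [0,0,30]},
    {"delta_pos": [8.6,13.0,1.0],"angular": [0,0,35]},
    {"delta_pos": [9.2,15.2,1.1],"angular": [0,0,40]}
  ]
}}

```text
time_s: 16.53
position: [0.5594, -0.2408, 0.1789]
tool_rot: [0.0, 0.06, 0.998, -0.0]
contact_force: [0.8, -0.7, 0.2]
width: 0.0124
grasp_force: 68.6
```

Emit:
{"fn": "step_arm", "kwargs": {
  "series": [
    {"delta_pos": [0.3,2.2,0.1],"angular": [0,0,5]},
    {"delta_pos": [0.5,4.5,0.3],"angular": [0,0,10]},
    {"delta_pos": [0.4,6.8,0.4],"angular": [0,0,15]},
    {"delta_pos": [0.2,9.0,0.6],"angular": [0,0,20]},
    {"delta_pos": [-0.3,11.3,0.7],"angular": [0,0,25]},
    {"delta_pos": [-0.9,13.4,0.8],"angular": [0,0,30]},
    {"delta_pos": [-1.8,15.5,1.0],"angular": [0,0,35]},
    {"delta_pos": [-2.8,17.6,1.1],"angular": [0,0,40]}
  ]
}}

```text
time_s: 17.2
position: [0.5568, -0.223, 0.1801]
tool_rot: [0.0, -0.285, 0.959, -0.0]
contact_force: [1.1, -1.1, 0.2]
width: 0.0124
grasp_force: 68.6
```

```bash
python3 crank.py 389 5 1|head -2
```

```text
[ 0.55676185 -0.22296919  0.18011373] [ 4.50231960e-04 -2.84758843e-01  9.58598999e-01 -3.97502155e-04] [ 1.08889745 -1.10977752  0.24775977] [-0.16563788 -0.13109891 -0.01724761] 0.01236177087599367 68.55487704277039 2.1907748499383173
angle,r 28.604603339474874 0.025128983942637437
```

Low forces now. I'll wind the wrist back 180° in place, since the knob spins freely.

Emit:
{"fn": "step_arm", "kwargs": {
  "series": [
    {"delta_pos": [0,0,0],"angular": [0,0,-6]},
    {"delta_pos": [0,0,0],"angular": [0,0,-12]},
    {"delta_pos": [0,0,0],"angular": [0,0,-18]},
    {"delta_pos": [0,0,0],"angular": [0,0,-24]},
    {"delta_pos": [0,0,0],"angular": [0,0,-30]},
    {"delta_pos": [0,0,0],"angular": [0,0,-36]},
    {"delta_pos": [0,0,0],"angular": [0,0,-42]},
    {"delta_pos": [0,0,0],"angular": [0,0,-48]}
  ]
}}

```text
time_s: 17.87
position: [0.5567, -0.2228, 0.18]
tool_rot: [0.0, 0.134, 0.991, -0.0]
contact_force: [0.6, 0.0, -0.8]
width: 0.0128
grasp_force: 68.5
```

Emit:
{"fn": "step_arm", "kwargs": {
  "series": [
    {"delta_pos": [0,0,0],"angular": [0,0,-6]},
    {"delta_pos": [0,0,0],"angular": [0,0,-12]},
    {"delta_pos": [0,0,0],"angular": [0,0,-18]},
    {"delta_pos": [0,0,0],"angular": [0,0,-24]},
    {"delta_pos": [0,0,0],"angular": [0,0,-30]},
    {"delta_pos": [0,0,0],"angular": [0,0,-36]},
    {"delta_pos": [0,0,0],"angular": [0,0,-42]},
    {"delta_pos": [0,0,0],"angular": [0,0,-48]}
  ]
}}

```text
time_s: 18.53
position: [0.5566, -0.2227, 0.1798]
tool_rot: [0.0, 0.526, 0.851, 0.0]
contact_force: [0.5, -0.0, -1.3]
width: 0.0127
grasp_force: 68.4
```

Emit:
{"fn": "step_arm", "kwargs": {
  "series": [
    {"delta_pos": [0,0,0],"angular": [0,0,-6]},
    {"delta_pos": [0,0,0],"angular": [0,0,-12]},
    {"delta_pos": [0,0,0],"angular": [0,0,-18]},
    {"delta_pos": [0,0,0],"angular": [0,0,-24]},
    {"delta_pos": [0,0,0],"angular": [0,0,-30]},
    {"delta_pos": [0,0,0],"angular": [0,0,-36]},
    {"delta_pos": [0,0,0],"angular": [0,0,-42]},
    {"delta_pos": [0,0,0],"angular": [0,0,-48]}
  ]
}}

```text
time_s: 19.2
position: [0.5566, -0.2228, 0.1798]
tool_rot: [0.0, 0.826, 0.563, 0.0]
contact_force: [0.5, 0.1, 0.0]
width: 0.0124
grasp_force: 68.5
```

Emit:
{"fn": "step_arm", "kwargs": {
  "series": [
    {"delta_pos": [0,0,0],"angular": [0,0,-6]},
    {"delta_pos": [0,0,0],"angular": [0,0,-12]},
    {"delta_pos": [0,0,0],"angular": [0,0,-18]},
    {"delta_pos": [0,0,0],"angular": [0,0,-24]},
    {"delta_pos": [0,0,0],"angular": [0,0,-30]},
    {"delta_pos": [0,0,0],"angular": [0,0,-36]},
    {"delta_pos": [0,0,0],"angular": [0,0,-36]},
    {"delta_pos": [0,0,0],"angular": [0,0,-36]}
  ]
}}

```text
time_s: 19.87
position: [0.5564, -0.2226, 0.1799]
tool_rot: [0.0, 0.959, 0.284, -0.0]
contact_force: [0.6, -0.7, -0.9]
width: 0.0129
grasp_force: 68.5
```

```bash
python3 crank.py 389 5 1|head -2; python3 - <<'E'
from h import *
s=get('wrist'); f=np.asarray(s['frame']).astype(int); z=.136+.011
g=((f.max(2)-f.min(2)<25)&(f.max(2)>60)&(f.max(2)<150)).astype(np.uint8)
ys,xs=np.nonzero(g); P=np.array([onz(s,u,v,z)[:2] for u,v in zip(xs,ys)])-[.5347,-.235]
k=np.hypot(*P.T)<.034; m=np.median(P[k],0); print('slot',k.sum(),m,np.degrees(np.arctan2(m[1],m[0])))
E
```

```text
[ 0.55642664 -0.2225897   0.17988737] [ 1.82566115e-04  9.58682515e-01  2.84478120e-01 -3.90075666e-05] [ 0.56266289 -0.67333474 -0.85091679] [-0.08547841 -0.08042195 -0.02102398] 0.012938470029884675 68.4941554069519 -0.792878656016542
angle,r 29.735089876581764 0.0250212429976378
slot 1047 [0.00016669 0.0028555 ] 86.6591336883384
```

Emit:
{"fn": "step_arm", "kwargs": {
  "series": [
    {"delta_pos": [-1.2,1.9,0.1],"angular": [0,0,5]},
    {"delta_pos": [-2.5,3.8,0.3],"angular": [0,0,10]},
    {"delta_pos": [-4.0,5.5,0.4],"angular": [0,0,15]},
    {"delta_pos": [-5.7,7.0,0.6],"angular": [0,0,20]},
    {"delta_pos": [-7.5,8.4,0.7],"angular": [0,0,25]},
    {"delta_pos": [-9.3,9.7,0.8],"angular": [0,0,30]},
    {"delta_pos": [-11.3,10.8,1.0],"angular": [0,0,35]},
    {"delta_pos": [-13.4,11.7,1.1],"angular": [0,0,40]}
  ]
}}

```text
time_s: 20.58
position: [0.5429, -0.2108, 0.1811]
tool_rot: [0.0, 0.802, 0.597, 0.0]
contact_force: [-0.1, -0.2, -0.4]
width: 0.0124
grasp_force: 68.4
```

Emit:
{"fn": "step_arm", "kwargs": {
  "series": [
    {"delta_pos": [-2.2,0.7,0.1],"angular": [0,0,5]},
    {"delta_pos": [-4.4,1.2,0.3],"angular": [0,0,10]},
    {"delta_pos": [-6.6,1.6,0.4],"angular": [0,0,15]},
    {"delta_pos": [-8.9,1.7,0.6],"angular": [0,0,20]},
    {"delta_pos": [-11.1,1.7,0.7],"angular": [0,0,25]},
    {"delta_pos": [-13.4,1.4,0.8],"angular": [0,0,30]},
    {"delta_pos": [-15.6,1.0,1.0],"angular": [0,0,35]},
    {"delta_pos": [-17.8,0.3,1.1],"angular": [0,0,40]}
  ]
}}

```text
time_s: 21.25
position: [0.525, -0.2105, 0.1822]
tool_rot: [0.0, 0.55, 0.835, 0.0]
contact_force: [-0.0, -0.1, -0.4]
width: 0.0127
grasp_force: 68.4
```

Emit:
{"fn": "step_arm", "kwargs": {
  "series": [
    {"delta_pos": [-2.1,-0.8,0.1],"angular": [0,0,5]},
    {"delta_pos": [-4.1,-1.8,0.3],"angular": [0,0,10]},
    {"delta_pos": [-6.1,-3.0,0.4],"angular": [0,0,15]},
    {"delta_pos": [-7.9,-4.4,0.6],"angular": [0,0,20]},
    {"delta_pos": [-9.6,-5.9,0.7],"angular": [0,0,25]},
    {"delta_pos": [-11.2,-7.5,0.8],"angular": [0,0,30]},
    {"delta_pos": [-12.6,-9.3,1.0],"angular": [0,0,35]},
    {"delta_pos": [-13.8,-11.2,1.1],"angular": [0,0,40]}
  ]
}}

```text
time_s: 21.92
position: [0.5113, -0.2218, 0.1833]
tool_rot: [0.0, 0.231, 0.973, 0.0]
contact_force: [-0.0, -0.5, -1.5]
width: 0.0128
grasp_force: 68.4
```

Emit:
{"fn": "step_arm", "kwargs": {
  "series": [
    {"delta_pos": [-1.1,-2.0,0.1],"angular": [0,0,5]},
    {"delta_pos": [-2.0,-4.1,0.3],"angular": [0,0,10]},
    {"delta_pos": [-2.7,-6.2,0.4],"angular": [0,0,15]},
    {"delta_pos": [-3.2,-8.4,0.6],"angular": [0,0,20]},
    {"delta_pos": [-3.6,-10.7,0.7],"angular": [0,0,25]},
    {"delta_pos": [-3.7,-12.9,0.8],"angular": [0,0,30]},
    {"delta_pos": [-3.7,-15.2,1.0],"angular": [0,0,35]},
    {"delta_pos": [-3.4,-17.5,1.1],"angular": [0,0,40]}
  ]
}}

```text
time_s: 22.58
position: [0.5079, -0.2394, 0.1844]
tool_rot: [0.0, -0.116, 0.993, 0.0]
contact_force: [0.2, -0.1, -2.0]
width: 0.0123
grasp_force: 68.4
```

```bash
python3 crank.py 549 5 1|head -2
```

```text
[ 0.50791964 -0.2393618   0.18442597] [ 4.96569061e-05 -1.15778566e-01  9.93275047e-01  5.05852934e-05] [ 0.18202681 -0.10110567 -1.97874533] [ 0.02129576 -0.05369522  0.02091429] 0.012319664019396315 68.4392237663269 1.9827750147472518
angle,r -170.74929342599046 0.027133242371985385
```

Emit:
{"fn": "step_arm", "kwargs": {
  "series": [
    {"delta_pos": [0,0,0],"angular": [0,0,-6]},
    {"delta_pos": [0,0,0],"angular": [0,0,-12]},
    {"delta_pos": [0,0,0],"angular": [0,0,-18]},
    {"delta_pos": [0,0,0],"angular": [0,0,-24]},
    {"delta_pos": [0,0,0],"angular": [0,0,-30]},
    {"delta_pos": [0,0,0],"angular": [0,0,-36]},
    {"delta_pos": [0,0,0],"angular": [0,0,-42]},
    {"delta_pos": [0,0,0],"angular": [0,0,-48]}
  ]
}}

```text
time_s: 23.25
position: [0.508, -0.2392, 0.1844]
tool_rot: [0.0, 0.303, 0.953, 0.0]
contact_force: [0.8, -0.3, -0.5]
width: 0.0123
grasp_force: 68.5
```

Emit:
{"fn": "step_arm", "kwargs": {
  "series": [
    {"delta_pos": [0,0,0],"angular": [0,0,-6]},
    {"delta_pos": [0,0,0],"angular": [0,0,-12]},
    {"delta_pos": [0,0,0],"angular": [0,0,-18]},
    {"delta_pos": [0,0,0],"angular": [0,0,-24]},
    {"delta_pos": [0,0,0],"angular": [0,0,-30]},
    {"delta_pos": [0,0,0],"angular": [0,0,-36]},
    {"delta_pos": [0,0,0],"angular": [0,0,-42]},
    {"delta_pos": [0,0,0],"angular": [0,0,-48]}
  ]
}}

```text
time_s: 23.92
position: [0.508, -0.2392, 0.1845]
tool_rot: [0.0, 0.664, 0.748, 0.0]
contact_force: [0.1, 0.2, -0.8]
width: 0.0123
grasp_force: 68.5
```

Emit:
{"fn": "step_arm", "kwargs": {
  "series": [
    {"delta_pos": [0,0,0],"angular": [0,0,-6]},
    {"delta_pos": [0,0,0],"angular": [0,0,-12]},
    {"delta_pos": [0,0,0],"angular": [0,0,-18]},
    {"delta_pos": [0,0,0],"angular": [0,0,-24]},
    {"delta_pos": [0,0,0],"angular": [0,0,-30]},
    {"delta_pos": [0,0,0],"angular": [0,0,-36]},
    {"delta_pos": [0,0,0],"angular": [0,0,-42]},
    {"delta_pos": [0,0,0],"angular": [0,0,-48]}
  ]
}}

```text
time_s: 24.58
position: [0.508, -0.2391, 0.1844]
tool_rot: [0.0, 0.911, 0.413, 0.0]
contact_force: [0.0, 0.0, -0.9]
width: 0.0125
grasp_force: 68.5
```

Emit:
{"fn": "step_arm", "kwargs": {
  "series": [
    {"delta_pos": [0,0,0],"angular": [0,0,-6]},
    {"delta_pos": [0,0,0],"angular": [0,0,-12]},
    {"delta_pos": [0,0,0],"angular": [0,0,-18]},
    {"delta_pos": [0,0,0],"angular": [0,0,-24]},
    {"delta_pos": [0,0,0],"angular": [0,0,-30]},
    {"delta_pos": [0,0,0],"angular": [0,0,-36]},
    {"delta_pos": [0,0,0],"angular": [0,0,-42]},
    {"delta_pos": [0,0,0],"angular": [0,0,-48]}
  ]
}}

```text
time_s: 25.25
position: [0.5079, -0.2391, 0.1843]
tool_rot: [-0.0, 1.0, 0.007, -0.0]
contact_force: [0.4, 0.3, 0.0]
width: 0.0127
grasp_force: 68.5
```

```bash
python3 crank.py 549 5 1|head -2
```

```text
[ 0.50791305 -0.23909539  0.18434231] [-2.07799495e-05  9.99977722e-01  6.67467017e-03 -6.19361254e-05] [0.44314189 0.33720726 0.03852485] [0.03231367 0.03738108 0.07589919] 0.0126920925613578 68.54602932929993 -1.2704751578036533
angle,r -171.30749879389253 0.02709821218441021
```

Emit:
{"fn": "step_arm", "kwargs": {
  "series": [
    {"delta_pos": [0.5,-2.2,0.1],"angular": [0,0,5]},
    {"delta_pos": [1.1,-4.4,0.3],"angular": [0,0,10]},
    {"delta_pos": [1.9,-6.5,0.4],"angular": [0,0,15]},
    {"delta_pos": [2.9,-8.5,0.6],"angular": [0,0,20]},
    {"delta_pos": [4.1,-10.5,0.7],"angular": [0,0,25]},
    {"delta_pos": [5.5,-12.3,0.8],"angular": [0,0,30]},
    {"delta_pos": [7.0,-14.0,1.0],"angular": [0,0,35]},
    {"delta_pos": [8.6,-15.6,1.1],"angular": [0,0,40]}
  ]
}}

```text
time_s: 25.92
position: [0.5165, -0.2549, 0.1854]
tool_rot: [-0.0, 0.936, 0.353, -0.0]
contact_force: [0.2, -0.9, -0.9]
width: 0.0125
grasp_force: 68.5
```

Emit:
{"fn": "step_arm", "kwargs": {
  "series": [
    {"delta_pos": [1.8,-1.4,0.1],"angular": [0,0,5]},
    {"delta_pos": [3.7,-2.7,0.3],"angular": [0,0,10]},
    {"delta_pos": [5.7,-3.7,0.4],"angular": [0,0,15]},
    {"delta_pos": [7.7,-4.7,0.6],"angular": [0,0,20]},
    {"delta_pos": [9.9,-5.4,0.7],"angular": [0,0,25]},
    {"delta_pos": [12.1,-5.9,0.8],"angular": [0,0,30]},
    {"delta_pos": [14.3,-6.2,1.0],"angular": [0,0,35]},
    {"delta_pos": [16.6,-6.4,1.1],"angular": [0,0,40]}
  ]
}}

```text
time_s: 26.58
position: [0.5332, -0.2613, 0.1866]
tool_rot: [-0.0, 0.759, 0.651, -0.0]
contact_force: [-0.8, -0.3, -1.7]
width: 0.0126
grasp_force: 68.5
```

Emit:
{"fn": "step_arm", "kwargs": {
  "series": [
    {"delta_pos": [2.3,0.1,0.1],"angular": [0,0,5]},
    {"delta_pos": [4.5,0.3,0.3],"angular": [0,0,10]},
    {"delta_pos": [6.7,0.8,0.4],"angular": [0,0,15]},
    {"delta_pos": [8.9,1.4,0.6],"angular": [0,0,20]},
    {"delta_pos": [11.0,2.2,0.7],"angular": [0,0,25]},
    {"delta_pos": [13.1,3.3,0.8],"angular": [0,0,30]},
    {"delta_pos": [15.0,4.4,1.0],"angular": [0,0,35]},
    {"delta_pos": [16.8,5.8,1.1],"angular": [0,0,40]}
  ]
}}

```text
time_s: 27.25
position: [0.55, -0.2557, 0.1877]
tool_rot: [0.0, 0.49, 0.872, -0.0]
contact_force: [0.5, -1.0, -0.5]
width: 0.0129
grasp_force: 68.5
```

Emit:
{"fn": "step_arm", "kwargs": {
  "series": [
    {"delta_pos": [1.7,1.5,0.1],"angular": [0,0,5]},
    {"delta_pos": [3.3,3.1,0.3],"angular": [0,0,10]},
    {"delta_pos": [4.7,4.9,0.4],"angular": [0,0,15]},
    {"delta_pos": [5.9,6.8,0.6],"angular": [0,0,20]},
    {"delta_pos": [7.0,8.8,0.7],"angular": [0,0,25]},
    {"delta_pos": [7.9,10.9,0.8],"angular": [0,0,30]},
    {"delta_pos": [8.6,13.0,1.0],"angular": [0,0,35]},
    {"delta_pos": [9.2,15.2,1.1],"angular": [0,0,40]}
  ]
}}

```text
time_s: 27.92
position: [0.5592, -0.2404, 0.1889]
tool_rot: [0.0, 0.163, 0.987, -0.0]
contact_force: [0.6, -1.6, -0.8]
width: 0.0128
grasp_force: 68.6
```

Emit:
{"fn": "step_arm", "kwargs": {
  "series": [
    {"delta_pos": [0.3,2.2,0.1],"angular": [0,0,5]},
    {"delta_pos": [0.5,4.5,0.3],"angular": [0,0,10]},
    {"delta_pos": [0.4,6.8,0.4],"angular": [0,0,15]},
    {"delta_pos": [0.2,9.0,0.6],"angular": [0,0,20]},
    {"delta_pos": [-0.3,11.3,0.7],"angular": [0,0,25]},
    {"delta_pos": [-0.9,13.4,0.8],"angular": [0,0,30]},
    {"delta_pos": [-1.8,15.5,1.0],"angular": [0,0,35]},
    {"delta_pos": [-2.8,17.6,1.1],"angular": [0,0,40]}
  ]
}}

```text
time_s: 28.58
position: [0.5565, -0.2227, 0.1901]
tool_rot: [0.0, -0.185, 0.983, -0.0]
contact_force: [1.8, -0.0, -0.5]
width: 0.0131
grasp_force: 68.6
```

```bash
python3 crank.py 749 4 1
```

```text
[ 0.55647281 -0.22269609  0.19011447] [ 2.50492645e-04 -1.84745526e-01  9.82786352e-01 -1.15353528e-04] [ 1.80466574 -0.00882987 -0.54664874] [-0.05845779 -0.12935823  0.03213742] 0.013106298536944328 68.59591126441956 2.0035321410667652
angle,r 29.4709827246798 0.025008824636760157
-
[-0.9, 1.6, 0.1]
[-2.0, 3.0, 0.2]
[-3.1, 4.5, 0.3]
[-4.4, 5.8, 0.4]
[-5.7, 7.0, 0.6]
[-7.1, 8.2, 0.7]
[-8.6, 9.2, 0.8]
[-10.1, 10.1, 0.9]
```

Emit:
{"fn": "step_arm", "kwargs": {
  "series": [
    {"delta_pos": [-0.9,1.6,0.1],"angular": [0,0,3]},
    {"delta_pos": [-2.0,3.0,0.1],"angular": [0,0,6]},
    {"delta_pos": [-3.1,4.5,0.2],"angular": [0,0,9]},
    {"delta_pos": [-4.4,5.8,0.2],"angular": [0,0,12]},
    {"delta_pos": [-5.7,7.0,0.3],"angular": [0,0,15]},
    {"delta_pos": [-7.1,8.2,0.3],"angular": [0,0,18]},
    {"delta_pos": [-8.6,9.2,0.4],"angular": [0,0,21]},
    {"delta_pos": [-10.1,10.1,0.4],"angular": [0,0,24]}
  ]
}}

```text
time_s: 29.25
position: [0.5465, -0.2126, 0.1906]
tool_rot: [0.0, -0.384, 0.923, -0.0]
contact_force: [1.6, -0.1, 1.2]
width: 0.0124
grasp_force: 68.7
```

Emit:
{"fn": "step_arm", "kwargs": {
  "series": [
    {"delta_pos": [0,0,0],"angular": [0,0,0]},
    {"delta_pos": [0,0,0.5],"angular": [0,0,0]},
    {"delta_pos": [0,0,1.5],"angular": [0,0,0]},
    {"delta_pos": [0,0,3],"angular": [0,0,0]},
    {"delta_pos": [0,0,4.5],"angular": [0,0,0]},
    {"delta_pos": [0,0,6],"angular": [0,0,0]},
    {"delta_pos": [0,0,8],"angular": [0,0,0]},
    {"delta_pos": [0,0,10],"angular": [0,0,0]}
  ]
}}

```text
time_s: 29.92
position: [0.5463, -0.2124, 0.2006]
tool_rot: [-0.0, -0.382, 0.924, 0.0]
contact_force: [-0.8, -0.6, -1.4]
width: 0.0127
grasp_force: 68.4
```

The cap is free: the tool carries about 1.4 N, which matches the cap's weight. I'll lift it clear and carry it gently to the mat.

Emit:
{"fn": "step_arm", "kwargs": {
  "series": [
    {"delta_pos": [0,0,3],"angular": [0,0,0]},
    {"delta_pos": [0,0,8],"angular": [0,0,0]},
    {"delta_pos": [0,0,15],"angular": [0,0,0]},
    {"delta_pos": [0,0,23],"angular": [0,0,0]},
    {"delta_pos": [0,0,31],"angular": [0,0,0]},
    {"delta_pos": [0,0,38],"angular": [0,0,0]},
    {"delta_pos": [0,0,43],"angular": [0,0,0]},
    {"delta_pos": [0,0,46],"angular": [0,0,0]}
  ]
}}

```text
time_s: 30.58
position: [0.5465, -0.2124, 0.2475]
tool_rot: [0.0, -0.382, 0.924, -0.0]
contact_force: [0.6, 0.0, -2.0]
width: 0.0126
grasp_force: 68.4
```

```bash
cat > cap.py <<'E'
from h import *
import sys
c=get('wrist'); s=c['s']; print(s['time_s'],s['position'],s['contact_force'],s['width'])
zt=s['position'][2]-.0836+.05; f=np.asarray(c['frame']); hsv=cv2.cvtColor(f,cv2.COLOR_RGB2HSV)
m=cv2.inRange(hsv,(24,150,120),(36,255,255))
k=max(cv2.findContours(m,cv2.RETR_EXTERNAL,cv2.CHAIN_APPROX_NONE)[0],key=cv2.contourArea)
P=np.array([onz(c,u,v,zt)[:2] for u,v in cv2.convexHull(k)[:,0]],np.float32); print('cap top at',zt,cv2.minEnclosingCircle(P),cv2.boundingRect(k))
d=get('side'); h=cv2.cvtColor(np.asarray(d['frame']),cv2.COLOR_RGB2HSV); m=cv2.inRange(h,(24,150,90),(36,255,255))
for k in cv2.findContours(m,cv2.RETR_EXTERNAL,cv2.CHAIN_APPROX_NONE)[0]:
    if cv2.contourArea(k)>100: print('side',cv2.boundingRect(k),cv2.fitEllipse(k))
np.save('side.npy',d['frame']); np.save('wr.npy',f)
E
python3 cap.py
```

```text
30.5833 [ 0.54650995 -0.212443    0.24747352] [ 0.5995949   0.00801198 -2.02798761] 0.012598180184344764
cap top at 0.21387352124198772 ((0.5324022173881531, -0.23659862577915192), 0.04520653560757637) (184, 114, 135, 132)
side (306, 198, 26, 20) ((318.62353515625, 199.91311645507812), (24.945560455322266, 33.947021484375), 9.703408241271973)
side (273, 119, 36, 29) ((289.74761962890625, 131.9534149169922), (30.379587173461914, 34.65492630004883), 110.60643768310547)
```

The cap came up with the gripper. Seen from the wrist it has the right radius at the expected height, so it hangs level.

Emit:
{"fn": "step_arm", "kwargs": {
  "series": [
    {"delta_pos": [-1,4,2],"angular": [0,0,0]},
    {"delta_pos": [-3,14,4],"angular": [0,0,0]},
    {"delta_pos": [-6,30,5],"angular": [0,0,0]},
    {"delta_pos": [-9,48,5],"angular": [0,0,0]},
    {"delta_pos": [-12,68,5],"angular": [0,0,0]},
    {"delta_pos": [-16,88,5],"angular": [0,0,0]},
    {"delta_pos": [-20,108,5],"angular": [0,0,0]},
    {"delta_pos": [-24,128,5],"angular": [0,0,0]}
  ]
}}

```text
time_s: 31.35
position: [0.5214, -0.0814, 0.2513]
tool_rot: [-0.0, -0.382, 0.924, -0.0]
contact_force: [1.2, 1.0, -1.3]
width: 0.0127
grasp_force: 68.5
```

Emit:
{"fn": "step_arm", "kwargs": {
  "series": [
    {"delta_pos": [-4,20,0],"angular": [0,0,0]},
    {"delta_pos": [-8,40,0],"angular": [0,0,0]},
    {"delta_pos": [-12,60,0],"angular": [0,0,0]},
    {"delta_pos": [-15,79,0],"angular": [0,0,0]},
    {"delta_pos": [-18,97,0],"angular": [0,0,0]},
    {"delta_pos": [-21,112,0],"angular": [0,0,0]},
    {"delta_pos": [-22,124,0],"angular": [0,0,0]},
    {"delta_pos": [-23,129,0],"angular": [0,0,0]}
  ]
}}

```text
time_s: 32.02
position: [0.498, 0.0482, 0.2515]
tool_rot: [-0.0, -0.383, 0.924, -0.0]
contact_force: [0.2, -0.5, -0.3]
width: 0.0127
grasp_force: 68.5
```

Emit:
{"fn": "step_arm", "kwargs": {
  "series": [
    {"delta_pos": [0,0,-5],"angular": [0,0,0]},
    {"delta_pos": [0,0,-15],"angular": [0,0,0]},
    {"delta_pos": [0,0,-30],"angular": [0,0,0]},
    {"delta_pos": [0,0,-47],"angular": [0,0,0]},
    {"delta_pos": [0,0,-64],"angular": [0,0,0]},
    {"delta_pos": [0,0,-80],"angular": [0,0,0]},
    {"delta_pos": [0,0,-92],"angular": [0,0,0]},
    {"delta_pos": [0,0,-100],"angular": [0,0,0]}
  ]
}}

```text
time_s: 32.68
position: [0.4984, 0.0438, 0.1494]
tool_rot: [-0.001, -0.381, 0.925, 0.001]
contact_force: [0.1, -0.5, -0.4]
width: 0.0125
grasp_force: 68.5
```

```bash
python3 cap.py
```

```text
32.6833 [0.4984236  0.04378493 0.14936968] [ 0.12694925 -0.49419382 -0.39171509] 0.012496117861751432
cap top at 0.11576968318511774 ((0.4806109070777893, 0.022581465542316437), 0.044728655368089676) (189, 113, 135, 130)
side (226, 223, 37, 23) ((243.9210968017578, 231.224853515625), (28.211706161499023, 34.79331970214844), 86.38268280029297)
side (306, 198, 26, 20) ((318.681640625, 199.70169067382812), (25.008451461791992, 34.346492767333984), 10.025060653686523)
```

The cap is centred at (0.481, 0.023), well inside the mat. Lowering now.

Emit:
{"fn": "step_arm", "kwargs": {
  "series": [
    {"delta_pos": [0,0,-8],"angular": [0,0,0]},
    {"delta_pos": [0,0,-20],"angular": [0,0,0]},
    {"delta_pos": [0,0,-33],"angular": [0,0,0]},
    {"delta_pos": [0,0,-44],"angular": [0,0,0]},
    {"delta_pos": [0,0,-51],"angular": [0,0,0]},
    {"delta_pos": [0,0,-55],"angular": [0,0,0]},
    {"delta_pos": [0,0,-58],"angular": [0,0,0]},
    {"delta_pos": [0,0,-58],"angular": [0,0,0]}
  ]
}}

```text
time_s: 33.45
position: [0.4991, 0.0447, 0.093]
tool_rot: [-0.0, -0.382, 0.924, 0.0]
contact_force: [-0.7, -0.2, -1.3]
width: 0.0127
grasp_force: 68.5
```

Emit:
{"fn": "step_arm", "kwargs": {
  "series": [
    {"delta_pos": [0,0,-0.5],"angular": [0,0,0]},
    {"delta_pos": [0,0,-1],"angular": [0,0,0]},
    {"delta_pos": [0,0,-1.5],"angular": [0,0,0]},
    {"delta_pos": [0,0,-2],"angular": [0,0,0]},
    {"delta_pos": [0,0,-2.5],"angular": [0,0,0]},
    {"delta_pos": [0,0,-3],"angular": [0,0,0]},
    {"delta_pos": [0,0,-3],"angular": [0,0,0]},
    {"delta_pos": [0,0,-3],"angular": [0,0,0]}
  ]
}}

```text
time_s: 34.12
position: [0.4992, 0.0446, 0.0904]
tool_rot: [-0.0, -0.382, 0.924, 0.0]
contact_force: [0.3, -0.4, -1.5]
width: 0.0123
grasp_force: 68.5
```

Emit:
{"fn": "step_arm", "kwargs": {
  "series": [
    {"delta_pos": [0,0,-0.4],"angular": [0,0,0]},
    {"delta_pos": [0,0,-0.8],"angular": [0,0,0]},
    {"delta_pos": [0,0,-1.2],"angular": [0,0,0]},
    {"delta_pos": [0,0,-1.6],"angular": [0,0,0]},
    {"delta_pos": [0,0,-2],"angular": [0,0,0]},
    {"delta_pos": [0,0,-2.4],"angular": [0,0,0]},
    {"delta_pos": [0,0,-2.7],"angular": [0,0,0]},
    {"delta_pos": [0,0,-3],"angular": [0,0,0]}
  ]
}}

```text
time_s: 34.78
position: [0.4994, 0.0447, 0.0875]
tool_rot: [0.0, -0.382, 0.924, 0.0]
contact_force: [0.9, 1.3, -0.1]
width: 0.0129
grasp_force: 68.7
```

Emit:
{"fn": "step_arm", "kwargs": {
  "series": [
    {"delta_pos": [0,0,-0.2],"angular": [0,0,0]},
    {"delta_pos": [0,0,-0.4],"angular": [0,0,0]},
    {"delta_pos": [0,0,-0.6],"angular": [0,0,0]},
    {"delta_pos": [0,0,-0.8],"angular": [0,0,0]},
    {"delta_pos": [0,0,-1],"angular": [0,0,0]},
    {"delta_pos": [0,0,-1.2],"angular": [0,0,0]},
    {"delta_pos": [0,0,-1.2],"angular": [0,0,0]},
    {"delta_pos": [0,0,-1.2],"angular": [0,0,0]}
  ]
}}

```text
time_s: 35.45
position: [0.4996, 0.0446, 0.0865]
tool_rot: [0.0, -0.382, 0.924, -0.0]
contact_force: [1.3, -0.2, 2.7]
width: 0.0126
grasp_force: 69.2
```

The cap is touching the mat (about +4 N change in force). I'll release it and retreat straight up.

Emit:
{"fn": "step_arm", "kwargs": {
  "series": [
    {"delta_pos": [0,0,0],"angular": [0,0,0]},
    {"delta_pos": [0,0,0],"angular": [0,0,0]},
    {"delta_pos": [0,0,0],"angular": [0,0,0]},
    {"delta_pos": [0,0,0],"angular": [0,0,0]},
    {"delta_pos": [0,0,0],"angular": [0,0,0]},
    {"delta_pos": [0,0,0],"angular": [0,0,0]},
    {"delta_pos": [0,0,0],"angular": [0,0,0]},
    {"delta_pos": [0,0,0],"angular": [0,0,0]}
  ],
  "hand": 0
}}

```text
time_s: 36.12
position: [0.4992, 0.0446, 0.0862]
tool_rot: [-0.0, -0.382, 0.924, 0.0]
contact_force: [-0.6, 0.2, -1.3]
width: 0.0856
grasp_force: 0.0
```

Emit:
{"fn": "step_arm", "kwargs": {
  "series": [
    {"delta_pos": [0,0,8],"angular": [0,0,0]},
    {"delta_pos": [0,0,25],"angular": [0,0,0]},
    {"delta_pos": [0,0,50],"angular": [0,0,0]},
    {"delta_pos": [0,0,75],"angular": [0,0,0]},
    {"delta_pos": [0,0,100],"angular": [0,0,0]},
    {"delta_pos": [0,0,115],"angular": [0,0,0]},
    {"delta_pos": [0,0,120],"angular": [0,0,0]},
    {"delta_pos": [0,0,120],"angular": [0,0,0]}
  ]
}}

```text
time_s: 36.78
position: [0.4999, 0.0446, 0.2075]
tool_rot: [0.001, -0.382, 0.924, -0.001]
contact_force: [0.2, 0.3, 0.2]
width: 0.0856
grasp_force: 0.0
```

```bash
sed -i 's/^zt=.*; f=/zt=.053; f=/' cap.py; sed -i 's/zt=s\[.position.\]\[2\]-.0836+.05/zt=.053/' cap.py; python3 cap.py; python3 -c "
import numpy as np,cv2
f=np.load('side.npy'); w=np.load('wr.npy'); cv2.imwrite('pics/final.png',np.hstack([f[140:384,140:400],w[:244,60:460]])[:,:,::-1])"
```

```text
36.7833 [0.4998581  0.04459938 0.2074652 ] [0.18205935 0.33074071 0.18211544] 0.08563245459296194
cap top at 0.053 ((0.4822600185871124, 0.024300936609506607), 0.04481905326247215) (217, 108, 85, 84)
side (226, 237, 36, 24) ((244.02853393554688, 244.05633544921875), (30.53911590576172, 33.11959457397461), 73.07268524169922)
side (306, 198, 26, 20) ((318.68359375, 199.7549285888672), (24.982118606567383, 34.35261535644531), 10.292448043823242)
```

View pics/final.png

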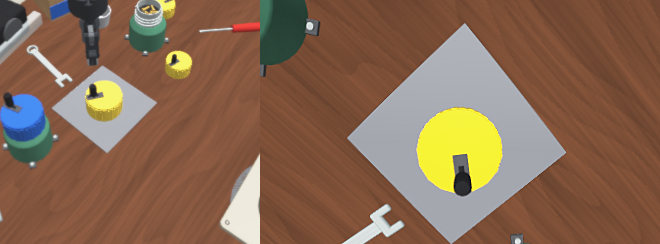

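The cap stands upright at the middle of the mat (wrist crop (460,150)), the gripper is clear of it, and the pot is open. Handing in.

```bash
python3 -c "
from station import ctrl
print(ctrl.hand_in())"
```

```text
the job is handed in; nothing more can be done
None
```

The yellow cap was unscrewed about 2.2 turns, after two early slips off the knob, lifted clear and set upright on the grey mat with the gripper away from it, and the job was handed in at about 37 s; no verdict came back.

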